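# Stand the sample case heavy end down and set the bookend

### The arm

A 7-joint arm with a two-finger parallel gripper is mounted at the origin on the work surface. World frame = base frame: x ahead of the robot, y to its left, z up, the work surface at z = 0. Lengths are in m, angles in degrees, forces in N, time in s.
With the tool pointing down it reaches from about 0.4 to 0.925 m from the base axis. Payload 5.6 kg.
Tool frame: the origin (TCP) lies between the finger pads; the fingertips stand 17 mm ahead of it and the grasp point (between the pads) lies 2 mm behind it; z points along the fingers, y is the line along which they close (so a half turn about z gives the same grasp; the last joint's range is limited). The gripper opens to 85 mm and grips with 20 to 120 N. Pads are 22 mm wide; open, the fingers measure 114 mm over their backs; the gripper's body (76 mm by 85 mm) begins 54 mm behind the grasp point. The pads swing forward as they close: fully open they stand 13 mm farther back than shut.
Start: joints at [61.765, 26.786, -0.665, 91.828, 0.344, 61.387, -3.226], TCP at [0.283, -0.585, 0.216] pointing down, gripper open.
Joint ranges: [-144.91, 144.91], [-17.63, 115.5], [-89.93, 88.59], [15.96, 139.68], [-74.01, 254.01], [8.47, 105.57], [-167.45, 167.45]. Speed limits (degrees/s): [147.25, 147.25, 180, 180, 180, 180, 180].

### API

Orientations are given as a 3x3 rotation matrix whose columns are the frame's x, y, z axes.
In Python, from bench import r, optics gives the robot as it stands. The module is installed in compiled form; this text tells all that it offers.
- The arm moves only by the shell command python3 -m pendant 'ROWS' [FORCE]. ROWS is JSON, a list of rows, each an object of numbers: "x", "y", "z": the shift along the tool's x, y, z in m; "rx", "ry", "rz": the turn, a rotation vector about the tool's x, y, z in rad; "grip": the opening, from -1 (shut) to 1 (fully open). In form: [{"x": .., "y": .., "z": .., "rx": .., "ry": .., "rz": .., "grip": ..}, ...]. A call has 1 to 5 rows; each row shifts and turns the commanded pose from where the row before left it, along the tool's axes as they then stand; what a row does not reach is not made up. A row lasts 1/12 s, in which the tool goes at most 41.7 mm and 7.16 degrees, less where a joint would pass 70% of its speed; a pose out of reach is approached as far as the arm can. A call with a gripper value outside its range is refused whole. The fingers move at their own pace and stop on an object; FORCE is the grip in N (left out, the last holds). Time passes only in rows, so rows that do not move let the fingers close. It gives the time, the measured TCP pose, the force, the opening and the grip force at its end, in the units of the state.
- r.read_state(): the state, without advancing time (a new reading comes with each control period).
- optics.get_image(name): name is "side" or "top"; returns (picture, depth): 420x560x3 uint8, blue, green, red; 420x560 float32, m along the optical axis (not along the pixel's ray), 0 where there is no reading.
- optics.camera_model(name): a dict with "vfov" (degrees; the focal length in pixels is half the picture's height over the tangent of half this angle, whatever the lens; pixels are square), "cx", "cy" (the principal point, pixels), "T" (4x4, takes a point from camera to world coordinates). Camera axes: x right, y down, z forward; pixel columns grow to the right and rows downward; lengths in m; the calibration is good to about 2 mm. A picture is of the moment at which its call begins. camera_model takes no time and is no camera call.
- r.hand_in(): hands the job in; it is judged then, once.
The state is a dict: "clock": time; "joints": joint angles; "qvel": joint speeds; "effort": joint torques, N m; "tcp_pos": TCP position; "tool_rot": TCP orientation; "ft_force": force on the tool from outside, world axes, zero at the start; "moment": the same for the moment, N m; "grip_width": finger opening in m; "finger_force": force on a finger pad.
Only numpy, scipy, OpenCV 4.12 (cv2) and the standard library are available. Lean on these libraries where they do the work, as an engineer would, in place of code of your own. Each camera call takes 0.05 s, during which the arm holds its last target. There are 200 camera calls.

### The job

Lift the sample case that lies on the concrete slab by its handle to see which end dips, then stand it upright, heavy end down, in the wooden stand between the fixed end plate and the sliding bookend, and let go. After that, nudge the stiff bookend towards the case until its pointers line up with the dark mark lines, without pushing it past them. Leave the other case on the oak board and the other things on the table alone.

Things in the scene. Friction and masses are not known exactly. Their poses are not given: they have to be found in the camera images.
- case_a_mid (a point): Centre of sample case A, a closed grey box 160 x 56 x 44 mm, about 0.4 kg, lying flat, with a swinging handle on top at mid-length. x runs along its length towards an arbitrary end (not a clue to the weight), y across its width, z towards the handle face. Either case, A or B, may be the one on the slab.
- case_b_mid (a point): Centre of sample case B, a closed grey box 160 x 56 x 44 mm, about 0.4 kg, lying flat, with a swinging handle on top at mid-length. x runs along its length towards an arbitrary end (not a clue to the weight), y across its width, z towards the handle face. Either case, A or B, may be the one on the slab.
- handle_a_bar (a point): Centre of the grip bar of case A's handle: a straight black bar 48 mm long (along the case's width) and 12 x 12 mm thick, 42 mm above the case's top face when the handle is upright. The case's x is the direction across the bar.
- handle_b_bar (a point): Centre of the grip bar of case B's handle: a straight black bar 48 mm long (along the case's width) and 12 x 12 mm thick, 42 mm above the case's top face when the handle is upright. The case's x is the direction across the bar.
- handle_a: Handle of case A; origin on its hinge, 6 mm above the middle of the case's top face, 36 mm below the bar; z towards the bar, y along the hinge (case width). It swings up to 20 degrees either way along the case's length with little friction, then meets a stop.
- handle_b: Handle of case B; origin on its hinge, 6 mm above the middle of the case's top face, 36 mm below the bar; z towards the bar, y along the hinge (case width). It swings up to 20 degrees either way along the case's length with little friction, then meets a stop.
- case_a: Case A again: origin at the centre of its underside, same axes. Both ends look alike, but chips packed inside one end put the centre of mass about 30 mm from the middle. Lifted by the handle, the case swings on it and the heavy end dips about 20 degrees.
- case_b: Case B again: origin at the centre of its underside, same axes. Both ends look alike, but chips packed inside one end put the centre of mass about 30 mm from the middle. Lifted by the handle, the case swings on it and the heavy end dips about 20 degrees.
- slab_top (a point): Centre of the top of the grey concrete slab, 130 x 240 x 6 mm (x, y, z), fixed to the table; the case to be stood lies on it, lengthwise along the slab's y, near its centre.
- oak_top (a point): Centre of the top of the oak board, 110 x 240 x 6 mm, fixed; the other case lies on it and stays there.
- seat (a point): Centre of the place for the case, on the top of the stand's wooden base (fixed, 110 x 265 x 10 mm, long along y, z up). The fixed end plate, 90 mm wide, 12 mm thick, 45 mm above the base, has its inner face 31 mm from here towards -y. With the bookend at the mark its inner face is 31 mm from here towards +y (a gap of 62 mm); at first the gap is 100 to 130 mm. Either yaw of the case fits.
- mark (a point): Middle between the two dark mark lines on the two long edges of the stand's base (top face), same axes as the seat, 36 mm from the seat towards +y. Each line is 24 mm long and 4 mm wide, across the base.
- pointer (a point): Middle between the bookend's two small dark pointers, at the foot and mid-thickness of its plate. The bookend: upright aluminium plate 78 mm wide, 10 mm thick, 45 mm high, with a flat foot reaching away from the case that ends in an upright dark push block 56 mm wide.
- push_face (a point): Centre of the outer face of the push block (looking away from the case, to the stand's +y), 90 mm from the pointer towards +y, 18 mm above the base's top; the face is 56 mm wide and reaches 32 mm above the base. Pushing here towards -y moves the bookend.
- bookend (a joint): Slide of the bookend in m: grows as it moves towards the case and end plate (stand's -y); the pointers are on the mark lines at 0.070; starts between 0 and 0.030. Stiff: takes about 6 N to move, stays where it is left, does not spring back.
- stone: Bystander: loose marble block 60 x 50 x 65 mm high, origin under its centre.
- candle: Bystander: white pillar candle, diameter 64 mm, 120 mm high, origin under its centre.
- mug: Bystander: blue mug, diameter 80 mm, 90 mm high, origin under its centre.
- disc: Bystander: brass disc, diameter 72 mm, 8 mm thick, lying flat, origin under its centre.

How it is judged (in metres and radians):
On the way, in this order (a step that is already met when the one before it is completed fails the run):
1. a case hangs by its handle from the fingers, clear of the table (centre above 65 mm), one end dipped by 7 degrees or more (((height (world z) of case_a_mid above 0.065 m and contact force between handle_a and the fingers above 0.5 N and (angle between case_a_mid's own x axis and vertical below 1.4508 rad or angle between case_a_mid's own x axis and vertical above 1.6908 rad)) or (height (world z) of case_b_mid above 0.065 m and contact force between handle_b and the fingers above 0.5 N and (angle between case_b_mid's own x axis and vertical below 1.4508 rad or angle between case_b_mid's own x axis and vertical above 1.6908 rad)))), for 0.2 s.
2. the case stands in the stand, heavy end down, let go (((angle between case_a_mid's own x axis and vertical above 3.05159 rad and x of case_a_mid in the frame of seat between -0.025 and 0.025 m and y of case_a_mid in the frame of seat between -0.022 and 0.022 m and z of case_a_mid in the frame of seat between 0.074 and 0.085 m and contact force between case_a and the fingers below 0.2 N and linear speed of case_a below 0.03 m/s) or (angle between case_b_mid's own x axis and vertical below 0.09 rad and x of case_b_mid in the frame of seat between -0.025 and 0.025 m and y of case_b_mid in the frame of seat between -0.022 and 0.022 m and z of case_b_mid in the frame of seat between 0.074 and 0.085 m and contact force between case_b and the fingers below 0.2 N and linear speed of case_b below 0.03 m/s))), for 0.3 s.
3. the bookend is at the mark (value of joint bookend between 0.066 and 0.074 m), for 0.2 s.
At the end, for the whole second after the job is handed in: The slab's case stands in the stand heavy end down, released and at rest, upright within 5 degrees, centre within 22 mm (along) and 25 mm (across) of the seat centre; bookend within 4 mm of the mark; the other case lies within 60 mm of the oak board's centre (all of step 3 and (((angle between case_a_mid's own x axis and vertical above 3.05159 rad and x of case_a_mid in the frame of seat between -0.025 and 0.025 m and y of case_a_mid in the frame of seat between -0.022 and 0.022 m and z of case_a_mid in the frame of seat between 0.074 and 0.085 m and contact force between case_a and the fingers below 0.2 N and linear speed of case_a below 0.03 m/s) and horizontal distance between case_b_mid and oak_top below 0.06 m) or ((angle between case_b_mid's own x axis and vertical below 0.09 rad and x of case_b_mid in the frame of seat between -0.025 and 0.025 m and y of case_b_mid in the frame of seat between -0.022 and 0.022 m and z of case_b_mid in the frame of seat between 0.074 and 0.085 m and contact force between case_b and the fingers below 0.2 N and linear speed of case_b below 0.03 m/s) and horizontal distance between case_a_mid and oak_top below 0.06 m))); the robot touches nothing.
It fails at once if the bookend is pushed more than 4 mm past the mark (value of joint bookend above 0.074 m).
It fails at once if both cases are moved (the other case by more than 25 mm) (distance of each of case_a_mid, case_b_mid from where it was at the start of the episode above 0.025 m).
It fails at once if the stone, candle, mug or disc is moved by more than 30 mm (distance of any of stone, candle, mug, disc from where it was at the start of the episode above 0.03 m).
It also fails if it takes over 72 s, if anything falls off the work surface, if the arm or the gripper's body presses on something with over 40 N, if the wrist force passes 120 N, or if a joint passes its speed limit or range.

## Working session

There is one attempt and no reset: what is moved stays moved. The work goes in short steps, Python scripts to look and compute and a shell command to move; the robot and the scene stay as the last step left them, time stands still between calls to the robot, and variables do not carry over. Pictures are saved under pics/ and viewed, at most 10 in all, crops included, and the job is handed in when it is done.

```bash
mkdir -p pics; cat > h.py <<'E'
import numpy as np, cv2
from bench import r, optics
np.set_printoptions(precision=4,suppress=True)
def cloud(n):
    im,d=optics.get_image(n); m=optics.camera_model(n)
    f=im.shape[0]/2/np.tan(np.radians(m['vfov']/2))
    v,u=np.mgrid[:im.shape[0],:im.shape[1]]
    P=np.stack([(u-m['cx'])/f*d,(v-m['cy'])/f*d,d,np.ones_like(d)],-1)@np.array(m['T']).T
    P=P[...,:3]; P[d==0]=np.nan
    return im,d,P
def st():
    s=r.read_state(); print(s['clock'],np.array(s['tcp_pos']),s['ft_force'],s['grip_width'],s['finger_force']); print(np.array(s['tool_rot'])); return s
E
python3 - <<'E'
from h import *
s=st(); print(s['joints'])
for n in('top','side'):
    im,d,P=cloud(n); cv2.imwrite(f'pics/{n}0.png',im); np.save(n+'0.npy',P)
    print(n,optics.camera_model(n))
E
```

```text
0.0 [ 0.2823 -0.5849  0.2153] [ 0.9021 -0.4166  0.0048] 0.08557019756211746 0.0
[[ 0.9006  0.4347 -0.0009]
 [ 0.4347 -0.9006  0.0016]
 [-0.0001 -0.0018 -1.    ]]
[61.7653 26.8369 -0.6635 91.8819  0.3435 61.3856 -3.2261]
top {'vfov': 50.40222628448934, 'cx': 283.60998234397795, 'cy': 205.5968657183052, 'T': array([[ 0.0123, -0.9869,  0.1611,  0.3879],
       [-0.9997, -0.0153, -0.0174,  0.0597],
       [ 0.0196, -0.1609, -0.9868,  1.1502],
       [ 0.    ,  0.    ,  0.    ,  1.    ]])}
side {'vfov': 50.72092953770483, 'cx': 287.8346620114723, 'cy': 212.83618423878056, 'T': array([[-0.969 , -0.1508,  0.1958,  0.3492],
       [-0.2459,  0.5101, -0.8242,  0.9411],
       [ 0.0245, -0.8468, -0.5314,  0.6474],
       [ 0.    ,  0.    ,  0.    ,  1.    ]])}
```

View pics/top0.png

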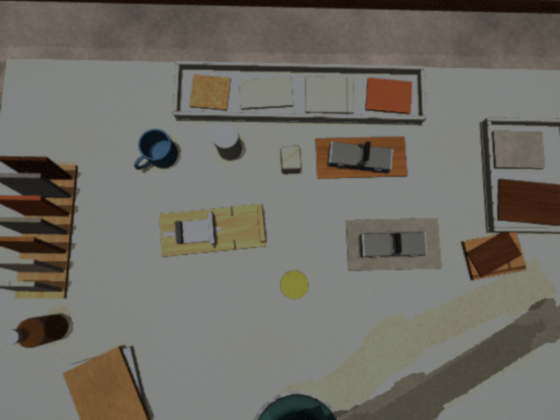

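View pics/side0.png

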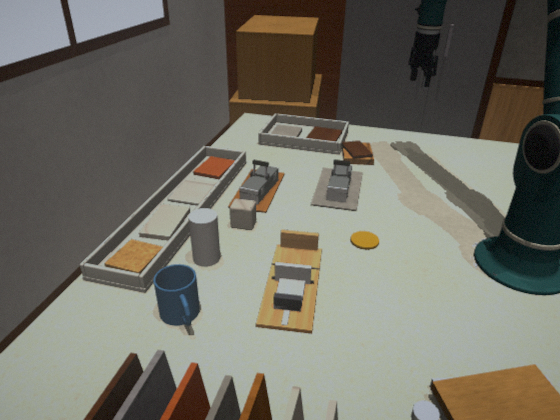

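The slab case is at top-view pixel (393,244), with its bar near (397,243). The stand runs from (162,235) to (265,225), with the end plate on the right (−y) side and the bookend on the left. The oak case is at (360,157). Next I'll measure these.

```bash
python3 - <<'E'
from h import *
P=np.load('top0.npy'); im=cv2.imread('pics/top0.png')
def box(u0,u1,v0,v1,zlo,zhi,name):
    Q=P[v0:v1,u0:u1].reshape(-1,3); Q=Q[(Q[:,2]>zlo)&(Q[:,2]<zhi)]
    if len(Q)<4: print(name,len(Q));return
    c,s,a=cv2.minAreaRect(Q[:,:2].astype(np.float32)); print(name,len(Q),'c',np.round(c,4),'size',np.round(s,3),'ang',round(a,1),'medz',np.median(Q[:,2]).round(4),'maxz',Q[:,2].max().round(3))
box(335,450,210,280,.04,.06,'slabcase top')
box(335,450,210,280,.08,.12,'slab bar')
box(335,450,210,280,.003,.012,'slab')
box(310,412,130,185,.04,.06,'oak case top')
box(310,412,130,185,.08,.12,'oak bar')
box(155,272,200,260,.005,.015,'base')
box(155,272,200,260,.045,.07,'plates')
box(240,272,200,260,.045,.07,'endplate')
box(190,225,200,260,.045,.07,'bookplate')
box(160,195,200,260,.033,.05,'pushblock')
print(np.nanmedian(P[300:320,160:260,2]))
big=cv2.resize(im[190:270,150:280],None,fx=6,fy=6,interpolation=cv2.INTER_CUBIC); cv2.imwrite('pics/stand.png',big)
E
```

```text
slabcase top 1350 c [ 0.4762 -0.2348] size [0.058 0.162] ang 2.2 medz 0.05 maxz 0.06
slab bar 117 c [ 0.4756 -0.2323] size [0.014 0.046] ang 89.8 medz 0.0972 maxz 0.103
slab 3169 c [ 0.4792 -0.2435] size [0.178 0.3  ] ang 0.7 medz 0.0061 maxz 0.012
oak case top 1274 c [ 0.7014 -0.1551] size [0.161 0.059] ang 84.2 medz 0.0503 maxz 0.06
oak bar 112 c [ 0.701  -0.1612] size [0.014 0.049] ang 83.7 medz 0.0969 maxz 0.103
base 3281 c [0.5107 0.219 ] size [0.152 0.296] ang 0.8 medz 0.0107 maxz 0.015
plates 349 c [0.5115 0.1993] size [0.089 0.219] ang 6.6 medz 0.055 maxz 0.061
endplate 179 c [0.5234 0.0967] size [0.089 0.012] ang 6.6 medz 0.0551 maxz 0.061
bookplate 149 c [0.5097 0.2196] size [0.078 0.011] ang 6.1 medz 0.0552 maxz 0.061
pushblock 137 c [0.4998 0.3023] size [0.054 0.015] ang 5.1 medz 0.0427 maxz 0.047
0.0004270693406038806
```

View pics/stand.png

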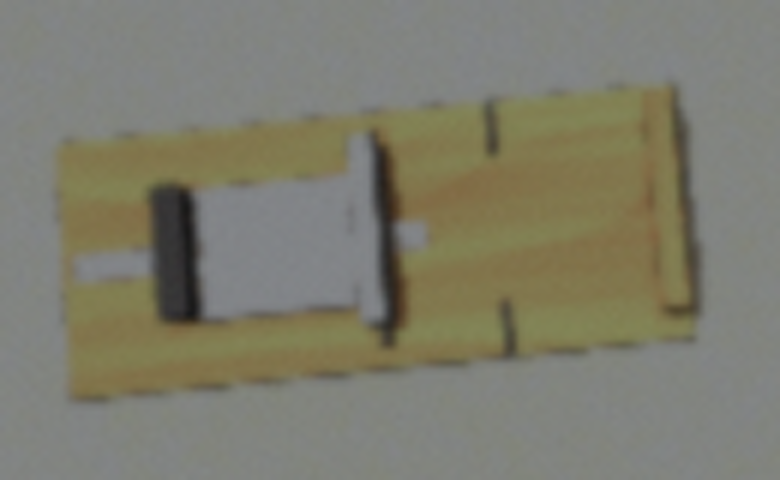

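```bash
python3 -m pendant '[{"rz":0.108,"grip":1},{"rz":0.108},{"rz":0.108},{"rz":0.108}]' 60
python3 -m pendant '[{"x":0.02,"y":-0.035},{"x":0.02,"y":-0.035},{"x":0.02,"y":-0.035},{"x":0.02,"y":-0.035},{"x":0.02,"y":-0.035}]' 
python3 -m pendant '[{"x":0.02,"y":-0.035},{"x":0.02,"y":-0.035},{"x":0.02,"y":-0.035},{"x":0.02,"y":-0.035},{"x":0.02,"y":-0.035}]' 
python3 -m pendant '[{},{}]'
python3 -c "
from h import *
s=st();print(s['joints'])"
```

```text
0.1 [ 0.2823 -0.5849  0.2154] [-0.0731  0.0186 -0.6177] 0.08556503875655336 0.0
[[ 0.9006  0.4347 -0.0008]
 [ 0.4347 -0.9006  0.0014]
 [-0.0001 -0.0017 -1.    ]]
[61.7644 26.8322 -0.6631 91.8778  0.344  61.3869 -3.2233]validation failed for argument at $[0]...
validation failed for argument at $[0]...
validation failed for argument at $[0]...
validation failed for argument at $[0]...
```

```bash
python3 -m pendant '[{"x":0,"y":0,"z":0,"rx":0,"ry":0,"rz":0.108,"grip":1},{"x":0,"y":0,"z":0,"rx":0,"ry":0,"rz":0.108,"grip":1},{"x":0,"y":0,"z":0,"rx":0,"ry":0,"rz":0.108,"grip":1},{"x":0,"y":0,"z":0,"rx":0,"ry":0,"rz":0.108,"grip":1}]' 60
```

```text
clock: 0.43
tcp_pos: [0.2824, -0.5851, 0.2157]
tool_rot: [[1.0, 0.012, -0.001], [0.012, -1.0, 0.001], [-0.001, -0.001, -1.0]]
ft_force: [1.0, 0.1, -0.1]
grip_width: 0.085
finger_force: 0.0
```

```bash

python3 -m pendant '[{"x":0.02,"y":-0.035,"z":0,"rx":0,"ry":0,"rz":0,"grip":1},{"x":0.02,"y":-0.035,"z":0,"rx":0,"ry":0,"rz":0,"grip":1},{"x":0.02,"y":-0.035,"z":0,"rx":0,"ry":0,"rz":0,"grip":1},{"x":0.02,"y":-0.035,"z":0,"rx":0,"ry":0,"rz":0,"grip":1},{"x":0.02,"y":-0.035,"z":0,"rx":0,"ry":0,"rz":0,"grip":1}]' >/dev/null
python3 -m pendant '[{"x":0.02,"y":-0.035,"z":0,"rx":0,"ry":0,"rz":0,"grip":1},{"x":0.02,"y":-0.035,"z":0,"rx":0,"ry":0,"rz":0,"grip":1},{"x":0.02,"y":-0.035,"z":0,"rx":0,"ry":0,"rz":0,"grip":1},{"x":0.02,"y":-0.035,"z":0,"rx":0,"ry":0,"rz":0,"grip":1},{"x":0.02,"y":-0.035,"z":0,"rx":0,"ry":0,"rz":0,"grip":1}]' 
python3 -c "
from h import *
s=st();print(s['joints'])"
```

```text
clock: 1.27
tcp_pos: [0.4767, -0.23, 0.2162]
tool_rot: [[1.0, 0.018, -0.0], [0.018, -1.0, 0.0], [-0.0, -0.0, -1.0]]
ft_force: [0.3, -0.9, -0.0]
grip_width: 0.0853
finger_force: 0.0
1.2667 [ 0.4767 -0.23    0.2162] [ 0.2956 -0.8884 -0.0425] 0.08531222682694815 0.0
[[ 0.9998  0.0176 -0.0003]
 [ 0.0176 -0.9998  0.    ]
 [-0.0003 -0.     -1.    ]]
[ 26.8465  15.4768  -5.5781 108.4701   1.7965  56.1505 -68.5251]
```

```bash

python3 -m pendant '[{"x":0,"y":0.002,"z":0.0315,"rx":0,"ry":0,"rz":0,"grip":1},{"x":0,"y":0,"z":0.0315,"rx":0,"ry":0,"rz":0,"grip":1},{"x":0,"y":0,"z":0.0315,"rx":0,"ry":0,"rz":0,"grip":0.3},{"x":0,"y":0,"z":0.0315,"rx":0,"ry":0,"rz":0,"grip":0},{"x":0,"y":0,"z":0,"rx":0,"ry":0,"rz":0,"grip":-1}]' 60
python3 -m pendant '[{"x":0,"y":0,"z":0,"rx":0,"ry":0,"rz":0,"grip":-1},{"x":0,"y":0,"z":0,"rx":0,"ry":0,"rz":0,"grip":-1},{"x":0,"y":0,"z":0,"rx":0,"ry":0,"rz":0,"grip":-1},{"x":0,"y":0,"z":0,"rx":0,"ry":0,"rz":0,"grip":-1},{"x":0,"y":0,"z":0,"rx":0,"ry":0,"rz":0,"grip":-1}]' 60
```

```text
clock: 1.68
tcp_pos: [0.472, -0.2319, 0.0846]
tool_rot: [[1.0, 0.018, -0.011], [0.018, -1.0, 0.005], [-0.011, -0.005, -1.0]]
ft_force: [-1.3, 0.8, -0.4]
grip_width: 0.0517
finger_force: 0.0
clock: 2.1
tcp_pos: [0.4773, -0.2344, 0.0919]
tool_rot: [[1.0, 0.018, 0.003], [0.018, -1.0, -0.001], [0.003, 0.001, -1.0]]
ft_force: [-1.4, 0.4, 0.5]
grip_width: 0.0
finger_force: 0.0
```

```bash

python3 - <<'E'
from h import *
s=st(); im,d,P=cloud('side'); im2,d2,P2=cloud('top')
a=cv2.resize(im[130:230,290:390],(500,500),interpolation=cv2.INTER_CUBIC)
b=cv2.resize(im2[190:290,345:445],(500,500),interpolation=cv2.INTER_CUBIC)
cv2.imwrite('pics/g1.png',cv2.resize(np.hstack([a,b]),(800,400)))
E
```

```text
2.1 [ 0.4773 -0.2344  0.0919] [-1.4404  0.3629  0.502 ] 1.2080899633890817e-05 0.0
[[ 0.9998  0.0175  0.0027]
 [ 0.0175 -0.9998 -0.0013]
 [ 0.0026  0.0013 -1.    ]]
```

View pics/g1.png

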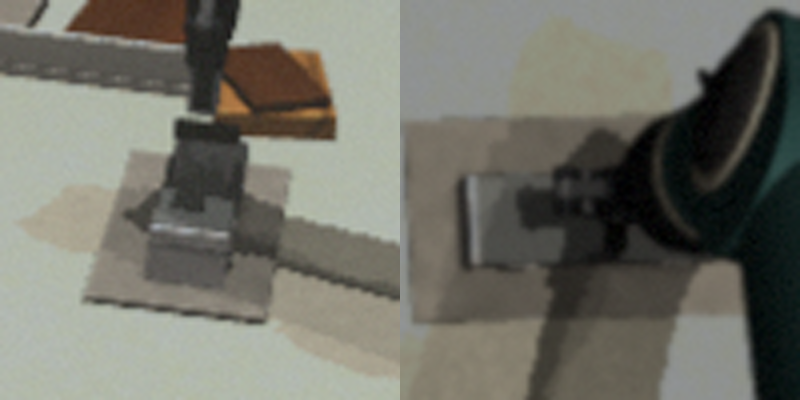

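```bash

python3 - <<'E'
from h import *
for n in('side','top'):
    im,d,P=cloud(n)
    Q=P.reshape(-1,3); c=im.reshape(-1,3).max(1)
    m=(abs(Q[:,0]-.476)<.04)&(abs(Q[:,1]+.234)<.1)
    for z0 in np.arange(.05,.15,.008):
        q=Q[m&(Q[:,2]>z0)&(Q[:,2]<=z0+.008)]
        if len(q): print(n,z0.round(3),len(q),np.percentile(q[:,0],[2,98]),np.percentile(q[:,1],[2,50,98]))
E
```

```text
side 0.05 89 [0.4475 0.4996] [-0.297  -0.2274 -0.1559]
side 0.058 19 [0.4473 0.5002] [-0.2487 -0.2353 -0.2267]
side 0.066 7 [0.4538 0.4923] [-0.2361 -0.2328 -0.2301]
side 0.074 6 [0.4547 0.4935] [-0.2356 -0.2339 -0.2296]
side 0.082 26 [0.4535 0.4947] [-0.2342 -0.2295 -0.2259]
side 0.09 59 [0.4505 0.4967] [-0.2404 -0.232  -0.2266]
side 0.098 5 [0.4518 0.4911] [-0.2339 -0.229  -0.2254]
side 0.106 16 [0.4673 0.4866] [-0.2322 -0.2295 -0.2262]
side 0.114 19 [0.4671 0.4871] [-0.2336 -0.2257 -0.2185]
side 0.122 21 [0.4673 0.488 ] [-0.2309 -0.2249 -0.2199]
side 0.13 22 [0.4671 0.4886] [-0.2404 -0.2247 -0.2194]
side 0.138 14 [0.4691 0.4877] [-0.2285 -0.2222 -0.221 ]
side 0.146 11 [0.4647 0.4883] [-0.2449 -0.2061 -0.202 ]
top 0.05 342 [0.4478 0.4993] [-0.2838 -0.1896 -0.1565]
top 0.058 14 [0.4499 0.4527] [-0.2423 -0.2354 -0.227 ]
top 0.066 2 [0.4572 0.4595] [-0.2318 -0.2316 -0.2314]
top 0.082 1 [0.4534 0.4534] [-0.2281 -0.2281 -0.2281]
top 0.09 34 [0.453  0.4704] [-0.2383 -0.2318 -0.2267]
top 0.098 12 [0.4557 0.4694] [-0.2372 -0.2315 -0.2277]
top 0.106 1 [0.4707 0.4707] [-0.2271 -0.2271 -0.2271]
top 0.114 1 [0.4725 0.4725] [-0.2254 -0.2254 -0.2254]
top 0.122 2 [0.4699 0.4719] [-0.2264 -0.2261 -0.2259]
top 0.138 2 [0.4726 0.4727] [-0.2207 -0.2195 -0.2182]
top 0.146 3 [0.4673 0.4676] [-0.2202 -0.2118 -0.205 ]
```

```bash

python3 -m pendant '[{"x":0,"y":0,"z":-0.01,"rx":0,"ry":0,"rz":0,"grip":-1},{"x":0,"y":0,"z":-0.01,"rx":0,"ry":0,"rz":0,"grip":-1},{"x":0,"y":0,"z":-0.01,"rx":0,"ry":0,"rz":0,"grip":-1},{"x":0,"y":0,"z":-0.01,"rx":0,"ry":0,"rz":0,"grip":-1},{"x":0,"y":0,"z":0,"rx":0,"ry":0,"rz":0,"grip":-1}]' 60
python3 - <<'E'
from h import *
for n in('side',):
    im,d,P=cloud(n)
    Q=P.reshape(-1,3); c=im.reshape(-1,3).max(1)
    m=(abs(Q[:,0]-.476)<.04)&(abs(Q[:,1]+.234)<.1)
    for z0 in np.arange(.05,.15,.008):
        q=Q[m&(Q[:,2]>z0)&(Q[:,2]<=z0+.008)]
        if len(q): print(n,z0.round(3),len(q),np.percentile(q[:,0],[2,98]),np.percentile(q[:,1],[2,50,98]))
    a=cv2.resize(im[110:230,290:390],(500,600),interpolation=cv2.INTER_CUBIC)
    cv2.imwrite('pics/g2.png',a)
E
```

```text
clock: 2.72
tcp_pos: [0.478, -0.2346, 0.1331]
tool_rot: [[1.0, 0.018, 0.004], [0.018, -1.0, -0.002], [0.004, 0.002, -1.0]]
ft_force: [0.9, 0.0, -0.3]
grip_width: 0.0001
finger_force: 0.0
side 0.05 79 [0.449  0.4991] [-0.3001 -0.2254 -0.1554]
side 0.058 21 [0.4476 0.5   ] [-0.2456 -0.2349 -0.2251]
side 0.066 6 [0.454  0.4929] [-0.2374 -0.2352 -0.232 ]
side 0.074 6 [0.4547 0.4934] [-0.2385 -0.2342 -0.2308]
side 0.082 24 [0.4526 0.4946] [-0.2356 -0.2308 -0.2266]
side 0.09 60 [0.4503 0.4964] [-0.2406 -0.2312 -0.2244]
side 0.098 3 [0.4548 0.4914] [-0.2324 -0.2321 -0.231 ]
side 0.146 11 [0.4698 0.4893] [-0.2332 -0.23   -0.2247]
```

View pics/g2.png

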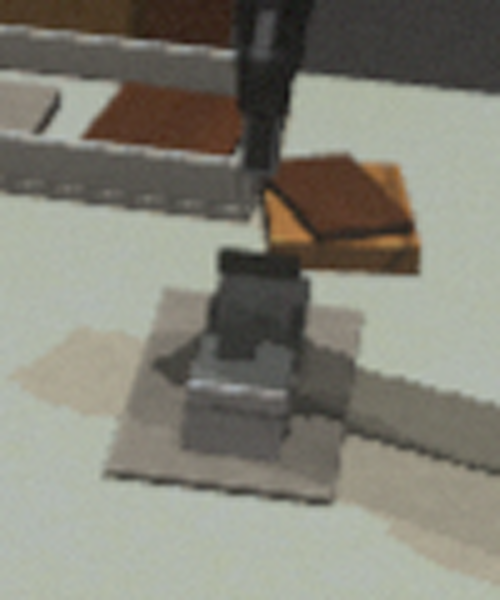

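The fingers closed above the bar: the camera puts the closed tips at z ≈ 0.146 when the reported TCP z is 0.133. The tips are really about 30 mm higher than the stated offset, so I'll correct by the camera and retry lower.

```bash

python3 -m pendant '[{"x":0,"y":0,"z":0,"rx":0,"ry":0,"rz":0,"grip":1},{"x":0,"y":0,"z":0,"rx":0,"ry":0,"rz":0,"grip":1},{"x":0,"y":0,"z":0,"rx":0,"ry":0,"rz":0,"grip":1},{"x":0,"y":0,"z":0,"rx":0,"ry":0,"rz":0,"grip":1},{"x":0,"y":0,"z":0,"rx":0,"ry":0,"rz":0,"grip":1}]' 60 >/dev/null
python3 -m pendant '[{"x":-0.002,"y":0,"z":0.015,"rx":0,"ry":0,"rz":0,"grip":1},{"x":0,"y":0,"z":0.015,"rx":0,"ry":0,"rz":0,"grip":1},{"x":0,"y":0,"z":0.015,"rx":0,"ry":0,"rz":0,"grip":1},{"x":0,"y":0,"z":0.015,"rx":0,"ry":0,"rz":0,"grip":1},{"x":0,"y":0,"z":0.01,"rx":0,"ry":0,"rz":0,"grip":1}]' 60
python3 -m pendant '[{"x":0,"y":0,"z":0,"rx":0,"ry":0,"rz":0,"grip":-1},{"x":0,"y":0,"z":0,"rx":0,"ry":0,"rz":0,"grip":-1},{"x":0,"y":0,"z":0,"rx":0,"ry":0,"rz":0,"grip":-1},{"x":0,"y":0,"z":0,"rx":0,"ry":0,"rz":0,"grip":-1},{"x":0,"y":0,"z":0,"rx":0,"ry":0,"rz":0,"grip":-1}]' 60
```

```text
clock: 3.6
tcp_pos: [0.4737, -0.2337, 0.0588]
tool_rot: [[1.0, 0.018, -0.002], [0.018, -1.0, 0.001], [-0.002, -0.001, -1.0]]
ft_force: [-0.4, -0.3, 0.1]
grip_width: 0.0855
finger_force: 0.0
clock: 4.02
tcp_pos: [0.475, -0.2342, 0.0611]
tool_rot: [[1.0, 0.018, 0.001], [0.018, -1.0, -0.001], [0.001, 0.001, -1.0]]
ft_force: [0.7, 0.2, 0.1]
grip_width: 0.026
finger_force: 0.0
```

```bash

python3 -m pendant '[{"x":0,"y":0,"z":0,"rx":0,"ry":0,"rz":0,"grip":-1},{"x":0,"y":0,"z":0,"rx":0,"ry":0,"rz":0,"grip":-1},{"x":0,"y":0,"z":0,"rx":0,"ry":0,"rz":0,"grip":-1}]' 60
```

```text
clock: 4.27
tcp_pos: [0.475, -0.2345, 0.0611]
tool_rot: [[1.0, 0.018, 0.002], [0.018, -1.0, -0.001], [0.002, 0.001, -1.0]]
ft_force: [-1.2, -1.0, 5.4]
grip_width: 0.0107
finger_force: 59.2
```

```bash

python3 -m pendant '[{"x":0,"y":0,"z":-0.01,"rx":0,"ry":0,"rz":0,"grip":-1},{"x":0,"y":0,"z":-0.02,"rx":0,"ry":0,"rz":0,"grip":-1},{"x":0,"y":0,"z":-0.03,"rx":0,"ry":0,"rz":0,"grip":-1},{"x":0,"y":0,"z":-0.03,"rx":0,"ry":0,"rz":0,"grip":-1},{"x":0,"y":0,"z":-0.03,"rx":0,"ry":0,"rz":0,"grip":-1}]' 60
python3 -m pendant '[{"x":0,"y":0,"z":-0.03,"rx":0,"ry":0,"rz":0,"grip":-1},{"x":0,"y":0,"z":0,"rx":0,"ry":0,"rz":0,"grip":-1},{"x":0,"y":0,"z":0,"rx":0,"ry":0,"rz":0,"grip":-1},{"x":0,"y":0,"z":0,"rx":0,"ry":0,"rz":0,"grip":-1},{"x":0,"y":0,"z":0,"rx":0,"ry":0,"rz":0,"grip":-1}]' 60
python3 - <<'E'
from h import *
im,d,P=cloud('side'); im2,d2,P2=cloud('top')
cv2.imwrite('pics/l1.png',cv2.resize(im[70:250,250:450],(800,600)) if 0 else cv2.resize(im[60:240,250:430],(600,600)))
for n,P_ in(('side',P),('top',P2)):
    Q=P_.reshape(-1,3)
    m=(abs(Q[:,0]-.476)<.045)&(abs(Q[:,1]+.234)<.12)&(Q[:,2]>.03)&(Q[:,2]<.19)
    q=Q[m]
    for y0 in np.arange(-.35,-.11,.02):
        k=q[(q[:,1]>y0)&(q[:,1]<=y0+.02)]
        if len(k): print(n,y0.round(3),len(k),np.percentile(k[:,2],[2,50,98]),np.percentile(k[:,0],[2,98]))
print(r.read_state()['joints'])
E
```

```text
clock: 4.68
tcp_pos: [0.4731, -0.233, 0.181]
tool_rot: [[1.0, 0.018, -0.003], [0.018, -1.0, 0.002], [-0.003, -0.002, -1.0]]
ft_force: [0.8, -0.3, -3.7]
grip_width: 0.0106
finger_force: 59.7
clock: 5.1
tcp_pos: [0.4728, -0.2332, 0.2083]
tool_rot: [[1.0, 0.018, -0.004], [0.018, -1.0, 0.002], [-0.004, -0.002, -1.0]]
ft_force: [-0.6, -0.1, -5.0]
grip_width: 0.0105
finger_force: 59.7
side -0.31 6 [0.1361 0.1727 0.1746] [0.4451 0.4959]
side -0.29 10 [0.1415 0.1684 0.18  ] [0.4434 0.4928]
side -0.27 11 [0.1479 0.1715 0.1877] [0.4428 0.4737]
side -0.25 7 [0.1575 0.1707 0.1887] [0.4437 0.444 ]
side -0.23 5 [0.1619 0.1778 0.1855] [0.4432 0.4437]
side -0.21 3 [0.1707 0.1747 0.1788] [0.4432 0.4432]
side -0.19 2 [0.1729 0.1753 0.1778] [0.4426 0.4427]
side -0.17 4 [0.182  0.1844 0.1896] [0.4425 0.4617]
side -0.15 73 [0.1814 0.186  0.1898] [0.4428 0.4969]
top -0.31 16 [0.1355 0.172  0.1772] [0.4466 0.4498]
top -0.29 35 [0.1629 0.18   0.1836] [0.4451 0.4552]
top -0.27 52 [0.1627 0.1855 0.1888] [0.4449 0.4635]
top -0.25 9 [0.1784 0.1814 0.1857] [0.4457 0.4462]
top -0.23 7 [0.181  0.1857 0.1894] [0.4452 0.4457]
top -0.21 6 [0.1817 0.1839 0.1874] [0.4451 0.4456]
top -0.17 6 [0.1873 0.1889 0.1895] [0.4444 0.4447]
top -0.15 41 [0.183  0.1878 0.1898] [0.4461 0.4967]
[ 27.2902  15.935   -5.5308 108.9776   1.8295  55.3878 -68.0531]
```

View pics/l1.png

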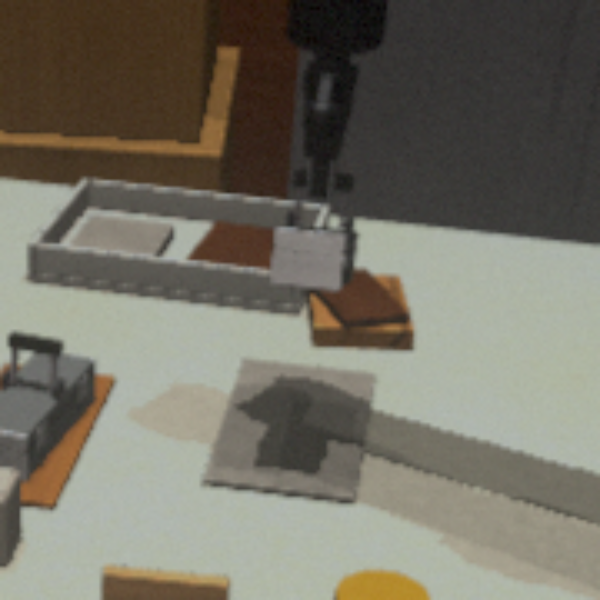

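The −y end dips, with the near end up at z ≈ 0.19 and the far end's underside at 0.136, so the heavy end is −y (tool +y). I'll move to mid-air and tilt about tool x (+).

```bash

python3 -m pendant '[{"x":0,"y":-0.02,"z":-0.025,"rx":0,"ry":0,"rz":0,"grip":-1},{"x":0,"y":-0.02,"z":-0.025,"rx":0,"ry":0,"rz":0,"grip":-1},{"x":0,"y":-0.03,"z":-0.025,"rx":0,"ry":0,"rz":0,"grip":-1},{"x":0,"y":-0.03,"z":-0.025,"rx":0,"ry":0,"rz":0,"grip":-1},{"x":0,"y":-0.03,"z":-0.025,"rx":0,"ry":0,"rz":0,"grip":-1}]' >/dev/null
python3 -m pendant '[{"x":0,"y":-0.03,"z":0,"rx":0.06,"ry":0,"rz":0,"grip":-1},{"x":0,"y":-0.03,"z":0,"rx":0.08,"ry":0,"rz":0,"grip":-1},{"x":0,"y":0,"z":0,"rx":0.1,"ry":0,"rz":0,"grip":-1},{"x":0,"y":0,"z":0,"rx":0.1,"ry":0,"rz":0,"grip":-1},{"x":0,"y":0,"z":0,"rx":0.1,"ry":0,"rz":0,"grip":-1}]'
python3 -m pendant '[{"x":0,"y":0,"z":0,"rx":0.1,"ry":0,"rz":0,"grip":-1},{"x":0,"y":0,"z":0,"rx":0.1,"ry":0,"rz":0,"grip":-1},{"x":0,"y":0,"z":0,"rx":0.1,"ry":0,"rz":0,"grip":-1},{"x":0,"y":0,"z":0,"rx":0.1,"ry":0,"rz":0,"grip":-1},{"x":0,"y":0,"z":0,"rx":0.1,"ry":0,"rz":0,"grip":-1}]'
python3 -c "
from h import *
s=st();print(s['joints'])"
```

```text
clock: 6.03
tcp_pos: [0.4711, -0.0436, 0.3369]
tool_rot: [[1.0, 0.018, -0.007], [0.019, -0.903, 0.429], [0.001, -0.429, -0.903]]
ft_force: [0.2, -0.1, -4.5]
grip_width: 0.0107
finger_force: 59.7
clock: 6.45
tcp_pos: [0.4711, -0.0452, 0.3361]
tool_rot: [[1.0, 0.009, -0.013], [0.016, -0.588, 0.809], [-0.0, -0.809, -0.588]]
ft_force: [0.3, 0.4, -4.5]
grip_width: 0.0108
finger_force: 59.9
6.45 [ 0.4711 -0.0452  0.3361] [ 0.3065  0.4013 -4.5498] 0.010831030974250005 59.89724099636078
[[ 0.9999  0.0094 -0.0133]
 [ 0.0163 -0.5876  0.809 ]
 [-0.0002 -0.8091 -0.5877]]
[ 35.5396  20.2487  -7.1363 104.0602 -42.5605  89.1856 -46.9165]
```

```bash
cat > fk.py <<'E'
import numpy as np, itertools
from scipy.optimize import least_squares
from scipy.spatial.transform import Rotation as R
D=np.radians
AL=D([0,-90,90,90,90,90,-90])
def T(al,a,th,d):
    c,s,ca,sa=np.cos(th),np.sin(th),np.cos(al),np.sin(al)
    return np.array([[c,-s,0,a],[s*ca,c*ca,-sa,-sa*d],[s*sa,c*sa,ca,ca*d],[0,0,0,1]])
def fk(q,p,sg):
    off=p[:7]; d1,d3,a3,d5,a4,a6,d7=p[7:14]
    th=np.array(sg)*D(np.array(q))+off
    M=np.eye(4)
    for al,a,t,d in zip(AL,[0,0,0,a3,a4,0,a6],th,[d1,0,d3,0,d5,0,d7]): M=M@T(al,a,t,d)
    return M
P0=np.r_[np.zeros(7),.267,.293,.0525,.3425,.0775,.076,.097+.16]
LO=[-144.91,-17.63,-89.93,15.96,-74.01,8.47,-167.45];HI=[144.91,115.5,88.59,139.68,254.01,105.57,167.45]
E
python3 - <<'E'
from fk import *
S=[([61.7644,26.8322,-.6631,91.8778,.344,61.3869,-3.2233],(.2823,-.5849,.2154),[[.9006,.4347,-.0008],[.4347,-.9006,.0014],[-.0001,-.0017,-1]]),
([26.8465,15.4768,-5.5781,108.4701,1.7965,56.1505,-68.5251],(.4767,-.23,.2162),[[.9998,.0176,-.0003],[.0176,-.9998,0],[-.0003,0,-1]]),
([27.2902,15.935,-5.5308,108.9776,1.8295,55.3878,-68.0531],(.4728,-.2332,.2083),[[1,.018,-.004],[.018,-1,.002],[-.004,-.002,-1]]),
([35.5396,20.2487,-7.1363,104.0602,-42.5605,89.1856,-46.9165],(.4711,-.0452,.3361),[[.9999,.0094,-.0133],[.0163,-.5876,.809],[-.0002,-.8091,-.5877]])]
best=[]
for sg in itertools.product([-1],[1],[1,-1],[1],[1,-1],[1],[1,-1]):
  for o7 in (0,np.pi/2,np.pi,-np.pi/2):
    x0=P0.copy(); x0[6]=o7
    def f(p):
        e=[]
        for q,t,r in S:
            M=fk(q,p,sg); e+=list(M[:3,3]-t)+list(.3*R.from_matrix(M[:3,:3].T@R.from_matrix(r).as_matrix()).as_rotvec())
        return np.r_[np.array(e)*1000,3*(p-x0)[:7]/D(5),(p-x0)[7:]/.02]
    s=least_squares(f,x0); best.append((s.cost,sg,s.x))
best.sort(key=lambda b:b[0])
for c,sg,x in best[:3]: print(c,sg,np.degrees(x[:7]).round(1),x[7:].round(4))
np.savez('fit.npz',p=best[0][2],sg=best[0][1])
E
```

```text
6760.497192661417 (-1, 1, -1, 1, 1, 1, -1) [  18.1   33.8 -116.4  -37.8   46.3   33.9  160.6] [ 0.0685  0.2342  0.4404 -0.4286  0.3442 -0.0045  0.3486]
7570.065145786354 (-1, 1, -1, 1, 1, 1, -1) [  18.    33.9 -116.6  -38.8   46.1   33.3  159.4] [ 0.0682  0.2361  0.4385 -0.4362  0.3352 -0.0018  0.3474]
8601.822525216148 (-1, 1, 1, 1, 1, 1, -1) [  20.9   29.5 -109.4  -42.    42.    29.4  159.4] [-0.0107  0.1156  0.4326 -0.497   0.4786 -0.0092  0.3508]
```

```bash

python3 -m pendant '[{"x":0,"y":0,"z":0,"rx":-0.1175,"ry":0,"rz":0,"grip":-1},{"x":0,"y":0,"z":0,"rx":-0.1175,"ry":0,"rz":0,"grip":-1},{"x":0,"y":0,"z":0,"rx":-0.1175,"ry":0,"rz":0,"grip":-1},{"x":0,"y":0,"z":0,"rx":-0.1175,"ry":0,"rz":0,"grip":-1}]' >/dev/null
python3 -m pendant '[{"x":0,"y":0,"z":0,"rx":-0.1175,"ry":0,"rz":0,"grip":-1},{"x":0,"y":0,"z":0,"rx":-0.1175,"ry":0,"rz":0,"grip":-1},{"x":0,"y":0,"z":0,"rx":-0.1175,"ry":0,"rz":0,"grip":-1},{"x":0,"y":0,"z":0,"rx":-0.1175,"ry":0,"rz":0,"grip":-1}]'
python3 -m pendant '[{"x":0,"y":0,"z":0,"rx":0,"ry":0,"rz":-0.08,"grip":-1},{"x":0,"y":0,"z":0,"rx":0,"ry":0,"rz":-0.12,"grip":-1},{"x":0,"y":0,"z":0,"rx":0,"ry":0,"rz":-0.12,"grip":-1},{"x":0,"y":0,"z":0,"rx":0,"ry":0,"rz":-0.12,"grip":-1},{"x":0,"y":0,"z":0,"rx":0,"ry":0,"rz":-0.12,"grip":-1}]' >/dev/null
python3 -m pendant '[{"x":0,"y":0,"z":0,"rx":0,"ry":0,"rz":-0.12,"grip":-1},{"x":0,"y":0,"z":0,"rx":0,"ry":0,"rz":-0.12,"grip":-1},{"x":0,"y":0,"z":0,"rx":0,"ry":0,"rz":-0.12,"grip":-1},{"x":0,"y":0,"z":0,"rx":0,"ry":0,"rz":-0.12,"grip":-1},{"x":0,"y":0,"z":0,"rx":0,"ry":0,"rz":-0.12,"grip":-1}]'
python3 -c "
from h import *
s=st();print(s['joints'])"
```

```text
clock: 7.12
tcp_pos: [0.4712, -0.0442, 0.3373]
tool_rot: [[1.0, 0.017, 0.002], [0.017, -1.0, -0.006], [0.002, 0.006, -1.0]]
ft_force: [-1.4, 0.2, -5.1]
grip_width: 0.0109
finger_force: 59.9
clock: 7.95
tcp_pos: [0.4704, -0.044, 0.3358]
tool_rot: [[0.377, 0.926, -0.003], [0.926, -0.377, 0.0], [-0.001, -0.003, -1.0]]
ft_force: [0.7, -0.5, -3.9]
grip_width: 0.0104
finger_force: 59.9
7.95 [ 0.4704 -0.044   0.3358] [ 0.6658 -0.5202 -3.8584] 0.010443152593575606 59.93605971336365
[[ 0.3775  0.926  -0.0027]
 [ 0.926  -0.3775  0.0004]
 [-0.0006 -0.0026 -1.    ]]
[ 16.2715   4.0575 -15.7191 106.0524   1.1454  70.198  -21.9799]
```

```bash

for i in 1 2 3; do python3 -m pendant '[{"x":0,"y":0,"z":0,"rx":0,"ry":0,"rz":-0.12,"grip":-1},{"x":0,"y":0,"z":0,"rx":0,"ry":0,"rz":-0.12,"grip":-1},{"x":0,"y":0,"z":0,"rx":0,"ry":0,"rz":-0.12,"grip":-1},{"x":0,"y":0,"z":0,"rx":0,"ry":0,"rz":-0.12,"grip":-1},{"x":0,"y":0,"z":0,"rx":0,"ry":0,"rz":-0.12,"grip":-1}]' >/dev/null; done
python3 -m pendant '[{"x":0,"y":0,"z":0,"rx":0,"ry":0,"rz":-0.12,"grip":-1},{"x":0,"y":0,"z":0,"rx":0,"ry":0,"rz":-0.12,"grip":-1},{"x":-0.009,"y":0.02,"z":0,"rx":0,"ry":0,"rz":0,"grip":-1},{"x":-0.009,"y":0.038,"z":0,"rx":0,"ry":0,"rz":0,"grip":-1},{"x":-0.009,"y":0.038,"z":0,"rx":0,"ry":0,"rz":0,"grip":-1}]'
python3 -m pendant '[{"x":-0.009,"y":0.038,"z":0,"rx":0,"ry":0,"rz":0,"grip":-1},{"x":-0.009,"y":0.038,"z":0,"rx":0,"ry":0,"rz":0,"grip":-1},{"x":-0.009,"y":0.038,"z":0,"rx":0,"ry":0,"rz":0,"grip":-1},{"x":-0.009,"y":0.038,"z":0,"rx":0,"ry":0,"rz":0,"grip":-1},{"x":-0.009,"y":0.038,"z":0,"rx":0,"ry":0,"rz":0,"grip":-1}]'
python3 -c "
from h import *
s=st();print(s['joints'])"
```

```text
clock: 9.62
tcp_pos: [0.4905, 0.0534, 0.336]
tool_rot: [[-0.997, -0.072, -0.002], [-0.072, 0.997, -0.0], [0.002, -0.0, -1.0]]
ft_force: [1.2, 0.7, -4.5]
grip_width: 0.0108
finger_force: 59.9
clock: 10.03
tcp_pos: [0.5208, 0.248, 0.3357]
tool_rot: [[-0.997, -0.076, -0.002], [-0.076, 0.997, -0.001], [0.002, -0.001, -1.0]]
ft_force: [0.6, 0.3, -3.2]
grip_width: 0.0107
finger_force: 59.9
10.0333 [0.5208 0.248  0.3357] [ 0.5841  0.3421 -3.1812] 0.01073828075430865 59.933377504348755
[[-0.9971 -0.0757 -0.0021]
 [-0.0757  0.9971 -0.0011]
 [ 0.0022 -0.0009 -1.    ]]
[ -3.4408  17.4709 -31.8848  92.2482   9.5203  73.1462  57.4109]
```

```bash

for i in 1 2 ; do python3 -m pendant '[{"x":0,"y":0,"z":0,"rx":0.1,"ry":0,"rz":-0.0035,"grip":-1},{"x":0,"y":0,"z":0,"rx":0.1,"ry":0,"rz":-0.0035,"grip":-1},{"x":0,"y":0,"z":0,"rx":0.1,"ry":0,"rz":-0.0035,"grip":-1},{"x":0,"y":0,"z":0,"rx":0.1,"ry":0,"rz":-0.0035,"grip":-1},{"x":0,"y":0,"z":0,"rx":0.1,"ry":0,"rz":-0.0035,"grip":-1}]';python3 -c "
from h import *
print(r.read_state()['joints'])"; done
```

```text
clock: 10.45
tcp_pos: [0.521, 0.2473, 0.3362]
tool_rot: [[-0.996, -0.084, 0.041], [-0.093, 0.872, -0.481], [0.005, -0.483, -0.876]]
ft_force: [-0.2, -0.3, -3.9]
grip_width: 0.0107
finger_force: 60.0
[-21.8425  26.1553 -27.8806  85.3372  32.0329  93.2083  41.5219]
clock: 10.87
tcp_pos: [0.521, 0.2474, 0.3331]
tool_rot: [[-0.994, -0.077, 0.077], [-0.107, 0.554, -0.826], [0.021, -0.829, -0.559]]
ft_force: [1.8, 0.4, -7.5]
grip_width: 0.0109
finger_force: 60.1
[-47.6816  34.8514  -1.9233  82.4876  38.9918 105.0892  42.4693]
```

```bash

for i in 1 2 ; do python3 -m pendant '[{"x":0,"y":0,"z":0,"rx":0.002,"ry":-0.0995,"rz":-0.067,"grip":-1},{"x":0,"y":0,"z":0,"rx":0.002,"ry":-0.0995,"rz":-0.067,"grip":-1},{"x":0,"y":0,"z":0,"rx":0.002,"ry":-0.0995,"rz":-0.067,"grip":-1}]';python3 -c "
from h import *
print(r.read_state()['joints'])"; done
```

```text
clock: 11.12
tcp_pos: [0.5206, 0.2489, 0.3326]
tool_rot: [[-0.889, -0.271, 0.368], [-0.457, 0.491, -0.742], [0.021, -0.828, -0.56]]
ft_force: [-0.9, -0.0, -5.0]
grip_width: 0.0104
finger_force: 60.1
[-49.4136  27.1423  -6.1058  95.3736  49.0587  93.0211  48.4008]
clock: 11.37
tcp_pos: [0.5201, 0.2481, 0.3337]
tool_rot: [[-0.672, -0.427, 0.605], [-0.74, 0.367, -0.563], [0.018, -0.827, -0.562]]
ft_force: [0.5, -0.2, -3.2]
grip_width: 0.0106
finger_force: 60.1
[-48.9143  18.4656  -9.6887 108.4156  58.7226  79.5108  53.8907]
```

```bash

python3 -m pendant '[{"x":0,"y":0,"z":0,"rx":0.002,"ry":-0.0995,"rz":-0.067,"grip":-1},{"x":0,"y":0,"z":0,"rx":0.002,"ry":-0.0995,"rz":-0.067,"grip":-1},{"x":0,"y":0,"z":0,"rx":0.002,"ry":-0.0995,"rz":-0.067,"grip":-1},{"x":0,"y":0,"z":0,"rx":0.002,"ry":-0.0995,"rz":-0.067,"grip":-1}]';python3 -c "
from h import *
print(r.read_state()['joints'])"
python3 -m pendant '[{"x":0,"y":0,"z":0,"rx":0.002,"ry":-0.0995,"rz":-0.067,"grip":-1},{"x":0,"y":0,"z":0,"rx":0.002,"ry":-0.0995,"rz":-0.067,"grip":-1},{"x":0,"y":0,"z":0,"rx":0.002,"ry":-0.0995,"rz":-0.067,"grip":-1}]';python3 -c "
from h import *
print(r.read_state()['joints'])"
```

```text
clock: 11.7
tcp_pos: [0.5198, 0.2473, 0.3338]
tool_rot: [[-0.255, -0.547, 0.797], [-0.967, 0.13, -0.22], [0.017, -0.827, -0.562]]
ft_force: [1.1, -1.0, -3.7]
grip_width: 0.0108
finger_force: 60.1
[-44.979    6.0944 -11.3195 124.3194  72.6939  56.5293  61.9612]
clock: 11.95
tcp_pos: [0.5194, 0.2468, 0.3338]
tool_rot: [[0.102, -0.558, 0.824], [-0.995, -0.07, 0.075], [0.015, -0.827, -0.562]]
ft_force: [2.1, 0.5, -2.2]
grip_width: 0.0103
finger_force: 60.1
[-39.493   -2.478   -7.6641 133.161   87.1636  33.3643  67.3898]
```

Pointing −y runs j6 to its limit, and pointing +x folds the elbow (j4). Pointing +y over the end plate gives the best margins, and about 70–75° of tilt is enough because the handle hinge swings ±20°. I'll unwind the wrist and go that way.

```bash

for i in 1 2; do python3 -m pendant '[{"x":0,"y":0,"z":0,"rx":-0.122,"ry":0,"rz":0,"grip":-1},{"x":0,"y":0,"z":0,"rx":-0.122,"ry":0,"rz":0,"grip":-1},{"x":0,"y":0,"z":0,"rx":-0.122,"ry":0,"rz":0,"grip":-1},{"x":0,"y":0,"z":0,"rx":-0.122,"ry":0,"rz":0,"grip":-1}]'; done >/dev/null
for i in 1 2 3 4 5 6 7; do python3 -m pendant '[{"x":0,"y":0,"z":0,"rx":0,"ry":0,"rz":0.122,"grip":-1},{"x":0,"y":0,"z":0,"rx":0,"ry":0,"rz":0.122,"grip":-1},{"x":0,"y":0,"z":0,"rx":0,"ry":0,"rz":0.122,"grip":-1},{"x":0,"y":0,"z":0,"rx":0,"ry":0,"rz":0.122,"grip":-1},{"x":0,"y":0,"z":0,"rx":0,"ry":0,"rz":0.122,"grip":-1}]'; done |tail -7
python3 -c "
from h import *
print(r.read_state()['joints'])"
```

```text
finger_force: 60.0
clock: 15.53
tcp_pos: [0.5243, 0.235, 0.3316]
tool_rot: [[0.845, 0.463, 0.267], [0.486, -0.874, -0.025], [0.222, 0.151, -0.963]]
ft_force: [-1.1, 0.6, -3.4]
grip_width: 0.0106
finger_force: 60.0
[-50.0452   6.0272  18.6808 106.1996   8.9148  55.9057 -96.9873]
```

```bash
cat >> h.py <<'E'
from scipy.spatial.transform import Rotation as Ro
def plan(pos,tilt,yaw=6.4):
    """target: tool x along stand x, tilt deg about tool x"""
    s=r.read_state(); A=np.array(s['tool_rot'])
    c,n=np.cos(np.radians(yaw)),np.sin(np.radians(yaw))
    B=np.array([[c,n,0],[n,-c,0],[0,0,-1]])@Ro.from_euler('x',tilt,degrees=True).as_matrix()
    print('rot',Ro.from_matrix(A.T@B).as_rotvec(),'shift now-axes',A.T@(np.array(pos)-s['tcp_pos']),'shift target-axes',B.T@(np.array(pos)-s['tcp_pos']), 'joints',np.array(s['joints']).round(1))
E
python3 -c "
from h import *
plan([.525,.03,.33],0)"
```

```text
rot [ 0.1069 -0.2516  0.3903] shift now-axes [-0.0994  0.1791  0.0068] shift target-axes [-0.0222  0.2038  0.0016] joints [-50.    6.   18.7 106.2   8.9  55.9 -97. ]
```

```bash

python3 -m pendant '[{"x":0,"y":0,"z":0,"rx":0.0267,"ry":-0.063,"rz":0.0976,"grip":-1},{"x":0,"y":0,"z":0,"rx":0.0267,"ry":-0.063,"rz":0.0976,"grip":-1},{"x":0,"y":0,"z":0,"rx":0.0267,"ry":-0.063,"rz":0.0976,"grip":-1},{"x":0,"y":0,"z":0,"rx":0.0267,"ry":-0.063,"rz":0.0976,"grip":-1}]' >/dev/null
python3 -m pendant '[{"x":-0.004,"y":0.02,"z":0,"rx":0,"ry":0,"rz":0,"grip":-1},{"x":-0.004,"y":0.036,"z":0,"rx":0,"ry":0,"rz":0,"grip":-1},{"x":-0.004,"y":0.037,"z":0,"rx":0,"ry":0,"rz":0,"grip":-1},{"x":-0.004,"y":0.037,"z":0,"rx":0,"ry":0,"rz":0,"grip":-1},{"x":-0.004,"y":0.037,"z":0,"rx":0,"ry":0,"rz":0,"grip":-1}]' 
python3 -m pendant '[{"x":-0.002,"y":0.037,"z":0,"rx":0,"ry":0,"rz":0,"grip":-1}]'
python3 -c "
from h import *
plan([.525,.03,.33],0)"
```

```text
clock: 16.28
tcp_pos: [0.5242, 0.0654, 0.332]
tool_rot: [[0.993, 0.118, 0.0], [0.118, -0.993, -0.001], [0.0, 0.001, -1.0]]
ft_force: [1.3, 0.1, -4.0]
grip_width: 0.011
finger_force: 60.0
clock: 16.37
tcp_pos: [0.5262, 0.0284, 0.3321]
tool_rot: [[0.993, 0.118, 0.0], [0.118, -0.993, -0.0], [0.0, 0.0, -1.0]]
ft_force: [1.7, 0.2, -3.7]
grip_width: 0.0108
finger_force: 60.0
rot [ 0.0004 -0.0002  0.0062] shift now-axes [-0.0011 -0.0017  0.0021] shift target-axes [-0.0011 -0.0017  0.0021] joints [-32.5   8.7  29.3 102.3  -4.5  70.1 -85.2]
```

```bash

for i in 1 2 ; do python3 -m pendant '[{"x":0,"y":0,"z":0,"rx":0.1,"ry":0,"rz":0,"grip":-1},{"x":0,"y":0,"z":0,"rx":0.1,"ry":0,"rz":0,"grip":-1},{"x":0,"y":0,"z":0,"rx":0.1,"ry":0,"rz":0,"grip":-1},{"x":0,"y":0,"z":0,"rx":0.1,"ry":0,"rz":0,"grip":-1},{"x":0,"y":0,"z":0,"rx":0.1,"ry":0,"rz":0,"grip":-1}]'|sed -n 2,3p;python3 -c "
from h import *
print(r.read_state()['joints'])"; done
```

```text
tcp_pos: [0.5274, 0.0295, 0.3328]
tool_rot: [[0.993, 0.104, -0.054], [0.117, -0.87, 0.479], [0.003, -0.482, -0.876]]
[-16.2056  14.6296  31.5127 101.3661 -34.8037  80.1705 -57.5848]
tcp_pos: [0.5275, 0.029, 0.3319]
tool_rot: [[0.993, 0.064, -0.097], [0.116, -0.535, 0.837], [0.002, -0.842, -0.539]]
[ -1.0511  26.7015  28.7641 100.9776 -55.7073  98.7273 -39.8107]
```

```bash

python3 -m pendant '[{"x":0,"y":0.025,"z":0.016,"rx":0,"ry":0,"rz":0,"grip":-1},{"x":0,"y":0.025,"z":0.016,"rx":0,"ry":0,"rz":0,"grip":-1},{"x":0,"y":0.025,"z":0.016,"rx":0,"ry":0,"rz":0,"grip":-1},{"x":0,"y":0,"z":0,"rx":0.05,"ry":0,"rz":0,"grip":-1}]'|sed -n 2,3p;python3 -c "
from h import *
print(r.read_state()['joints'])"
python3 -m pendant '[{"x":0,"y":0,"z":0,"rx":0.05,"ry":0,"rz":0,"grip":-1},{"x":0,"y":0,"z":0,"rx":0.05,"ry":0,"rz":0,"grip":-1},{"x":0,"y":0,"z":0,"rx":0.05,"ry":0,"rz":0,"grip":-1}]'|sed -n 2,3p;python3 -c "
from h import *
print(r.read_state()['joints'])"
```

```text
tcp_pos: [0.5257, 0.031, 0.2384]
tool_rot: [[0.993, 0.055, -0.106], [0.119, -0.496, 0.86], [-0.005, -0.867, -0.499]]
[  1.3977  35.1449  26.5598 104.1767 -58.5214  95.4306 -30.4134]
tcp_pos: [0.5275, 0.0295, 0.2421]
tool_rot: [[0.993, 0.043, -0.109], [0.117, -0.36, 0.925], [0.0, -0.932, -0.363]]
[  5.6886  39.2407  23.5701 102.9448 -61.7797 101.3481 -27.5413]
```

```bash

python3 - <<'E'
from h import *
s=st(); im,d,P=cloud('side'); im2,d2,P2=cloud('top')
cv2.imwrite('pics/t1.png',np.hstack([cv2.resize(im[90:290,220:420],(500,500)),cv2.resize(im2[170:290,190:310],(300,300)).repeat(1,0) if 0 else cv2.copyMakeBorder(cv2.resize(im2[170:290,190:310],(300,300)),0,200,0,0,cv2.BORDER_CONSTANT)]))
np.save('s1.npy',P);np.save('t1.npy',P2)
E
```

```text
17.7833 [0.5275 0.0295 0.2421] [-0.2475 -0.0762 -4.7674] 0.010722299752101067 60.2316552400589
[[ 0.9931  0.0427 -0.1091]
 [ 0.1171 -0.3604  0.9254]
 [ 0.0002 -0.9318 -0.3629]]
```

View pics/t1.png

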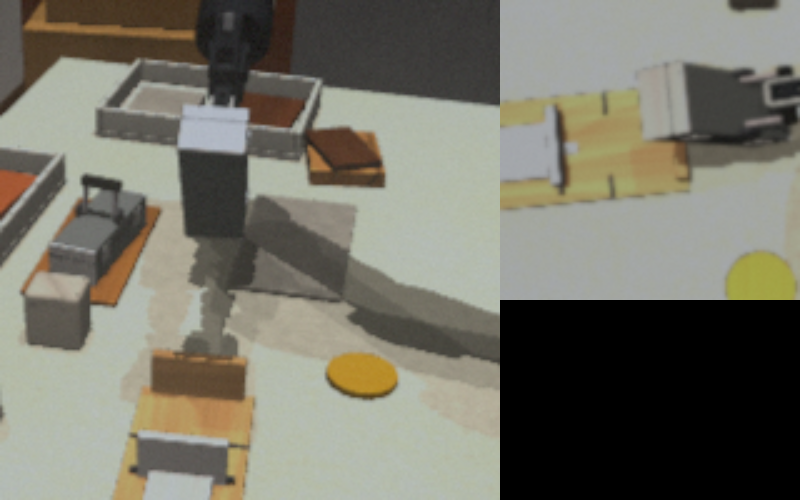

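```bash
cat >> h.py <<'E'
SEAT=np.array([.5193,.1335,.010]); SX=np.array([.9938,.111,0]); SY=np.array([-.111,.9938,0])
def tos(P): P=np.asarray(P)-SEAT; return np.stack([P@SX,P@SY,P[...,2]],-1)
def plane(P,u0,u1,v0,v1):
    q=P[v0:v1,u0:u1].reshape(-1,3); q=q[~np.isnan(q).any(1)]
    for _ in range(4):
        c=np.median(q,0) if _==0 else q.mean(0); n=np.linalg.svd(q-q.mean(0))[2][2]; e=abs((q-q.mean(0))@n); q=q[e<max(.003,2*np.median(e))]
    return q.mean(0),n,len(q)
E
python3 - <<'E'
from h import *
P=np.load('s1.npy'); P2=np.load('t1.npy')
S=tos(P);S2=tos(P2)
print('underside',plane(S,294,316,155,182)); print('end',plane(S,296,316,134,147))
# extents of the case in stand frame from both views
for n,Q in(('side',S),('top',S2)):
    m=(abs(Q[...,0])<.06)&(Q[...,1]>-.12)&(Q[...,1]<.1)&(Q[...,2]>.06)
    q=Q[m]; print(n,len(q))
    for z0 in np.arange(.06,.30,.02):
        k=q[(q[:,2]>z0)&(q[:,2]<=z0+.02)]
        if len(k)>3: print(z0.round(2),len(k),'x',np.percentile(k[:,0],[3,97]),'y',np.percentile(k[:,1],[3,50,97]))
E
```

```text
underside (array([-0.0057, -0.0593,  0.201 ]), array([-0.0078,  0.8207, -0.5713]), 592)
end (array([-0.0071, -0.0335,  0.2787]), array([-0.0017, -0.5487, -0.836 ]), 256)
side 1429
0.12 29 x [-0.0292  0.0216] y [-0.1063 -0.1038 -0.101 ]
0.14 123 x [-0.0322  0.0215] y [-0.1054 -0.0947 -0.0882]
0.16 123 x [-0.0329  0.0202] y [-0.1007 -0.0805 -0.0739]
0.18 142 x [-0.0327  0.0207] y [-0.1025 -0.0674 -0.0599]
0.2 145 x [-0.0328  0.0209] y [-0.0791 -0.0539 -0.0459]
0.22 158 x [-0.0328  0.0207] y [-0.0484 -0.0397 -0.0325]
0.24 170 x [-0.0336  0.0209] y [-0.0489 -0.0259 -0.0183]
0.26 344 x [-0.033   0.0208] y [-0.0376 -0.0236 -0.014 ]
0.28 195 x [-0.0314  0.0213] y [-0.05   -0.0431 -0.0344]
top 1610
0.14 10 x [-0.0317 -0.0309] y [-0.1184 -0.1047 -0.0948]
0.16 13 x [-0.0329 -0.0311] y [-0.1168 -0.1    -0.0856]
0.18 93 x [-0.0323  0.0181] y [-0.1197 -0.1138 -0.0712]
0.2 129 x [-0.0315  0.0144] y [-0.1118 -0.1034 -0.0672]
0.22 284 x [-0.0316  0.0223] y [-0.1156 -0.0931 -0.0602]
0.24 241 x [-0.0321  0.021 ] y [-0.1187 -0.0775 -0.0391]
0.26 508 x [-0.0318  0.0222] y [-0.069  -0.0316 -0.0146]
0.28 331 x [-0.0304  0.0224] y [-0.0555 -0.045  -0.0329]
```

The case hangs heavy end down, leaning 35° with its top towards +y. It is centred 6 mm off the seat in stand x and well aligned in yaw. I'll move it over the seat, then lower.

```bash

python3 -m pendant '[{"x":0.0015,"y":-0.0114,"z":0.0293,"rx":0,"ry":0,"rz":0,"grip":-1},{"x":0.0015,"y":-0.0114,"z":0.0293,"rx":0,"ry":0,"rz":0,"grip":-1},{"x":0.0015,"y":-0.0114,"z":0.0293,"rx":0,"ry":0,"rz":0,"grip":-1},{"x":0.0015,"y":-0.0114,"z":0.0293,"rx":0,"ry":0,"rz":0,"grip":-1},{"x":0,"y":0,"z":0,"rx":0,"ry":0,"rz":0,"grip":-1}]'|sed -n 1,4p
python3 -m pendant '[{"x":0,"y":0.02,"z":0.0075,"rx":0,"ry":0,"rz":0,"grip":-1},{"x":0,"y":0.02,"z":0.0075,"rx":0,"ry":0,"rz":0,"grip":-1},{"x":0,"y":0.02,"z":0.0075,"rx":0,"ry":0,"rz":0,"grip":-1},{"x":0,"y":0.015,"z":0.006,"rx":0,"ry":0,"rz":0,"grip":-1},{"x":0,"y":0,"z":0,"rx":0,"ry":0,"rz":0,"grip":-1}]'|sed -n 1,4p
python3 - <<'E'
from h import *
s=r.read_state(); print(s['joints'])
im,d,P=cloud('side'); S=tos(P)
im2,d2,P2=cloud('top'); S2=tos(P2)
# case pixels: underside/end above stand in the y,x window
for n,Q in(('side',S),('top',S2)):
    m=(abs(Q[...,0])<.04)&(Q[...,1]>-.06)&(Q[...,1]<.16)&(Q[...,2]>.05)&(Q[...,2]<.25)
    q=Q[m]
    for z0 in np.arange(.05,.25,.02):
        k=q[(q[:,2]>z0)&(q[:,2]<=z0+.02)]
        if len(k)>3: print(n,z0.round(2),len(k),'x',np.percentile(k[:,0],[3,97]),'y',np.percentile(k[:,1],[3,50,97]))
print('tcp stand',tos(np.array(s['tcp_pos'])))
E
```

```text
clock: 18.3
tcp_pos: [0.5161, 0.1623, 0.2447]
tool_rot: [[0.992, 0.048, -0.118], [0.127, -0.357, 0.925], [0.002, -0.933, -0.361]]
ft_force: [-0.6, 1.4, -3.3]
clock: 18.72
tcp_pos: [0.5178, 0.1548, 0.1604]
tool_rot: [[0.993, 0.041, -0.111], [0.118, -0.363, 0.924], [-0.003, -0.931, -0.366]]
ft_force: [-0.7, -0.5, -3.5]
[ -2.0659  42.8384  17.8351 110.602  -70.3751  88.9785 -23.0501]
side 0.05 66 x [-0.0279  0.0244] y [0.0021 0.0186 0.0248]
side 0.07 84 x [-0.0284  0.0244] y [0.0261 0.0341 0.0415]
side 0.09 103 x [-0.0296  0.0242] y [0.0105 0.0492 0.0586]
side 0.11 96 x [-0.0286  0.0235] y [0.0353 0.0661 0.075 ]
side 0.13 118 x [-0.0286  0.0242] y [0.0367 0.0823 0.0915]
side 0.15 262 x [-0.0289  0.023 ] y [-0.0494  0.0097  0.1066]
side 0.17 536 x [-0.0285  0.0243] y [-0.0343  0.1015  0.1132]
side 0.19 471 x [-0.0265  0.0247] y [-0.0575  0.0843  0.097 ]
side 0.21 101 x [-0.0095  0.0139] y [-0.0481 -0.0382 -0.0281]
side 0.23 115 x [-0.0093  0.0134] y [-0.0573 -0.0494 -0.0426]
top 0.05 6 x [-0.0306 -0.007 ] y [-0.035   0.0134  0.0187]
top 0.07 32 x [-0.0255  0.0031] y [-0.0187 -0.0156  0.0236]
top 0.09 67 x [-0.0267 -0.0022] y [-0.0155 -0.0053  0.0302]
top 0.11 99 x [-0.0258  0.0241] y [0.0037 0.0139 0.049 ]
top 0.13 156 x [-0.0257  0.0229] y [0.0168 0.0273 0.0616]
top 0.15 393 x [-0.0258  0.0279] y [-0.024   0.0365  0.0531]
top 0.17 540 x [-0.0263  0.0264] y [-0.0191  0.0576  0.114 ]
top 0.19 540 x [-0.0258  0.0272] y [-0.0525  0.0805  0.1038]
top 0.21 75 x [-0.0073  0.0164] y [-0.042  -0.0307  0.0571]
top 0.23 112 x [-0.0074  0.0166] y [-0.0596 -0.0472 -0.0378]
tcp stand [0.0008 0.0213 0.1504]
```

```bash

python3 -m pendant '[{"x":0.001,"y":0.01,"z":0.006,"rx":0,"ry":0,"rz":0,"grip":-1},{"x":0,"y":0.01,"z":0.006,"rx":0,"ry":0,"rz":0,"grip":-1},{"x":0,"y":0.01,"z":0.006,"rx":0,"ry":0,"rz":0,"grip":-1},{"x":0,"y":0.009,"z":0.006,"rx":0,"ry":0,"rz":0,"grip":-1},{"x":0,"y":0,"z":0,"rx":0,"ry":0,"rz":0,"grip":-1}]'|sed -n 1,4p
python3 - <<'E'
from h import *
s=r.read_state(); print(s['joints'],s['ft_force'])
im,d,P=cloud('side'); S=tos(P)
for n,Q in(('side',S),):
    m=(abs(Q[...,0])<.04)&(Q[...,1]>-.02)&(Q[...,1]<.16)&(Q[...,2]>.02)&(Q[...,2]<.25)
    q=Q[m]
    for z0 in np.arange(.03,.2,.02):
        k=q[(q[:,2]>z0)&(q[:,2]<=z0+.02)]
        if len(k)>3: print(n,z0.round(2),len(k),'x',np.percentile(k[:,0],[3,97]),'y',np.percentile(k[:,1],[3,50,97]))
print('tcp stand',tos(np.array(s['tcp_pos'])))
E
```

```text
clock: 19.23
tcp_pos: [0.5179, 0.1639, 0.1165]
tool_rot: [[0.993, 0.042, -0.11], [0.118, -0.36, 0.925], [-0.001, -0.932, -0.362]]
ft_force: [-0.3, -0.4, -4.3]
[ -0.8878  47.1939  15.089  110.2274 -71.6808  86.2871 -19.6795] [-0.3416 -0.387  -4.3067]
side 0.03 342 x [-0.0366  0.0326] y [0.0394 0.0879 0.0915]
side 0.05 87 x [-0.0282  0.0255] y [0.0188 0.0616 0.0702]
side 0.07 85 x [-0.0273  0.025 ] y [0.0448 0.079  0.0871]
side 0.09 107 x [-0.0276  0.0244] y [0.0053 0.0945 0.1039]
side 0.11 261 x [-0.0277  0.0244] y [-0.0008  0.015   0.1197]
side 0.13 545 x [-0.027   0.0255] y [-0.0171  0.1085  0.1222]
side 0.15 286 x [-0.0255  0.0263] y [-0.0188  0.0935  0.1024]
tcp stand [0.002  0.0303 0.1065]
```

```bash

python3 -m pendant '[{"x":0,"y":0.0042,"z":0.0016,"rx":0,"ry":0,"rz":0,"grip":-1},{"x":0,"y":0.0042,"z":0.0016,"rx":0,"ry":0,"rz":0,"grip":-1},{"x":0,"y":0,"z":0,"rx":0,"ry":0,"rz":0,"grip":-1},{"x":0,"y":0,"z":0,"rx":0,"ry":0,"rz":0,"grip":-1}]'|sed -n 1,4p
python3 -m pendant '[{"x":0,"y":0.0032,"z":-0.0075,"rx":0.02,"ry":0,"rz":0,"grip":-1},{"x":0,"y":0.0032,"z":-0.0076,"rx":0.02,"ry":0,"rz":0,"grip":-1},{"x":0,"y":0.0041,"z":-0.0072,"rx":0.02,"ry":0,"rz":0,"grip":-1},{"x":0,"y":0.0041,"z":-0.0071,"rx":0,"ry":0,"rz":0,"grip":-1},{"x":0,"y":0,"z":0,"rx":0,"ry":0,"rz":0,"grip":-1}]'|sed -n 1,4p
cat > look.py <<'E'
from h import *
s=r.read_state(); print(s['clock'],s['joints'],s['ft_force'])
im,d,P=cloud('side'); S=tos(P)
for n,Q in(('side',S),):
    m=(abs(Q[...,0])<.04)&(Q[...,1]>-.08)&(Q[...,1]<.16)&(Q[...,2]>.05)&(Q[...,2]<.25)
    q=Q[m]
    for z0 in np.arange(.05,.2,.02):
        k=q[(q[:,2]>z0)&(q[:,2]<=z0+.02)]
        if len(k)>3: print(n,z0.round(2),len(k),'x',np.percentile(k[:,0],[3,97]),'y',np.percentile(k[:,1],[3,50,97]))
print('tcp stand',tos(np.array(s['tcp_pos'])))
E
python3 look.py
```

```text
clock: 19.62
tcp_pos: [0.5192, 0.163, 0.1098]
tool_rot: [[0.993, 0.045, -0.108], [0.117, -0.36, 0.926], [0.002, -0.932, -0.363]]
ft_force: [0.0, 0.0, -3.5]
clock: 20.03
tcp_pos: [0.5235, 0.1286, 0.106]
tool_rot: [[0.993, 0.037, -0.109], [0.115, -0.302, 0.946], [0.002, -0.952, -0.305]]
ft_force: [-0.1, -0.8, -0.1]
20.0333 [  3.373   51.1315  14.863  107.2593 -70.2735  90.6501 -17.3995] [-0.1023 -0.8077 -0.0988]
side 0.05 126 x [-0.0254  0.0276] y [0.0062 0.0366 0.0423]
side 0.07 130 x [-0.0256  0.0271] y [0.0182 0.0475 0.0526]
side 0.09 153 x [-0.0257  0.0269] y [-0.0733  0.0568  0.0629]
side 0.11 253 x [-0.0258  0.026 ] y [-0.0599  0.0633  0.0731]
side 0.13 431 x [-0.0258  0.0277] y [-0.0651  0.0689  0.0789]
side 0.15 354 x [-0.0237  0.0278] y [-0.0739  0.0473  0.0614]
side 0.17 45 x [-0.0063  0.0158] y [-0.0797 -0.0774 -0.0718]
tcp stand [ 0.0036 -0.0054  0.096 ]
```

```bash

python3 -m pendant '[{"x":0,"y":0.0037,"z":-0.0051,"rx":0.01,"ry":0,"rz":0,"grip":-1},{"x":0,"y":0.0038,"z":-0.0051,"rx":0.01,"ry":0,"rz":0,"grip":-1},{"x":0,"y":0.0042,"z":-0.005,"rx":0.01,"ry":0,"rz":0,"grip":-1},{"x":0,"y":0.0042,"z":-0.0049,"rx":0,"ry":0,"rz":0,"grip":-1},{"x":0,"y":0,"z":0,"rx":0,"ry":0,"rz":0,"grip":-1}]'|sed -n 1,4p
python3 look.py
```

```text
clock: 20.5
tcp_pos: [0.5265, 0.1058, 0.0989]
tool_rot: [[0.993, 0.036, -0.11], [0.116, -0.27, 0.956], [0.004, -0.962, -0.272]]
ft_force: [-0.5, -3.8, 11.0]
20.5 [  5.706   53.579   14.9766 105.086  -69.2283  93.3644 -16.2384] [-0.4719 -3.7817 11.037 ]
side 0.05 165 x [-0.0252  0.0303] y [0.0088 0.0208 0.0238]
side 0.07 170 x [-0.0252  0.0299] y [0.0178 0.0242 0.0276]
side 0.09 180 x [-0.025   0.0291] y [0.0236 0.0281 0.0316]
side 0.11 209 x [-0.0253  0.0295] y [-0.0788  0.0316  0.0349]
side 0.13 229 x [-0.0255  0.0273] y [-0.0794  0.0354  0.0387]
side 0.15 413 x [-0.024   0.0291] y [-0.0027  0.0214  0.0395]
tcp stand [ 0.0041 -0.0284  0.0889]
```

```bash

python3 -m pendant '[{"x":0,"y":0.001,"z":-0.0032,"rx":0,"ry":0,"rz":0,"grip":-1},{"x":0,"y":0.001,"z":-0.0032,"rx":0,"ry":0,"rz":0,"grip":-1},{"x":0,"y":0.001,"z":-0.0032,"rx":0,"ry":0,"rz":0,"grip":-1},{"x":0,"y":0,"z":0,"rx":0,"ry":0,"rz":0,"grip":-1}]'|sed -n 1,4p
python3 look.py
```

```text
clock: 20.88
tcp_pos: [0.527, 0.096, 0.0951]
tool_rot: [[0.993, 0.034, -0.111], [0.116, -0.278, 0.954], [0.002, -0.96, -0.28]]
ft_force: [0.2, 1.0, -3.5]
20.8833 [  6.2873  53.9357  15.3266 104.5107 -68.5196  93.5207 -16.2532] [ 0.1587  1.0084 -3.4635]
side 0.05 170 x [-0.0254  0.0287] y [0.0104 0.0135 0.0163]
side 0.07 192 x [-0.0256  0.029 ] y [0.0035 0.0148 0.0176]
side 0.09 189 x [-0.0256  0.0292] y [0.0103 0.016  0.0187]
side 0.11 208 x [-0.0258  0.0296] y [0.0021 0.0171 0.0198]
side 0.13 205 x [-0.0259  0.0275] y [-0.0012  0.0183  0.021 ]
side 0.15 368 x [-0.025   0.0277] y [-0.0213  0.0055  0.0208]
tcp stand [ 0.0035 -0.0381  0.0851]
```

```bash

python3 -m pendant '[{"x":0,"y":0.0018,"z":-0.0005,"rx":0,"ry":0,"rz":0,"grip":-1},{"x":0,"y":0.0017,"z":-0.0005,"rx":0,"ry":0,"rz":0,"grip":-1},{"x":0,"y":0,"z":0,"rx":0,"ry":0,"rz":0,"grip":-1},{"x":0,"y":0,"z":0,"rx":0,"ry":0,"rz":0,"grip":-1}]'|sed -n 1,4p
python3 look.py
python3 - <<'E'
from h import *
im,d,P=cloud('top'); S=tos(P); m=(abs(S[...,0])<.03)&(abs(S[...,1])<.06)&(S[...,2]>.13)&(S[...,2]<.2); q=S[m]
print(len(q),np.percentile(q,[5,50,95],axis=0))
E
```

```text
clock: 21.27
tcp_pos: [0.5274, 0.095, 0.0939]
tool_rot: [[0.993, 0.035, -0.112], [0.117, -0.274, 0.955], [0.003, -0.961, -0.277]]
ft_force: [0.2, -2.6, 2.8]
21.2667 [  6.4125  54.2257  15.3076 104.2988 -68.5137  93.7329 -16.0639] [ 0.2198 -2.5705  2.7901]
side 0.05 183 x [-0.0253  0.0288] y [0.0087 0.0131 0.0158]
side 0.07 191 x [-0.0254  0.0289] y [0.002  0.0139 0.0166]
side 0.09 194 x [-0.0254  0.0294] y [0.0101 0.0148 0.0174]
side 0.11 200 x [-0.0256  0.0298] y [0.004  0.0158 0.0186]
side 0.13 217 x [-0.0256  0.0279] y [-0.0042  0.0164  0.019 ]
side 0.15 361 x [-0.0242  0.0283] y [-0.0223  0.0033  0.0191]
tcp stand [ 0.0038 -0.0392  0.0839]
539 [[-0.0234 -0.0239  0.1413]
 [ 0.0014 -0.003   0.1613]
 [ 0.0272  0.0177  0.1643]]
```

```bash

python3 -m pendant '[{"x":0,"y":0,"z":0,"rx":0,"ry":0,"rz":0,"grip":-0.8},{"x":0,"y":0,"z":0,"rx":0,"ry":0,"rz":0,"grip":-0.6},{"x":0,"y":0,"z":0,"rx":0,"ry":0,"rz":0,"grip":-0.4},{"x":0,"y":0,"z":0,"rx":0,"ry":0,"rz":0,"grip":-0.3},{"x":0,"y":0,"z":0,"rx":0,"ry":0,"rz":0,"grip":-0.3}]'
python3 look.py
```

```text
clock: 21.78
tcp_pos: [0.5269, 0.0957, 0.0929]
tool_rot: [[0.993, 0.035, -0.113], [0.118, -0.275, 0.954], [0.002, -0.961, -0.277]]
ft_force: [-0.1, -0.6, -0.3]
grip_width: 0.0304
finger_force: 0.0
21.7833 [  6.3683  54.2705  15.2651 104.3385 -68.4874  93.6192 -16.0583] [-0.106  -0.6209 -0.3006]
side 0.05 185 x [-0.0252  0.0294] y [-0.0001  0.0102  0.0129]
side 0.07 194 x [-0.0253  0.0298] y [-0.0022  0.0099  0.0129]
side 0.09 199 x [-0.0253  0.0282] y [0.0054 0.0102 0.013 ]
side 0.11 199 x [-0.0254  0.0282] y [-0.0044  0.0105  0.0132]
side 0.13 213 x [-0.0254  0.0278] y [-0.0096  0.0102  0.0129]
side 0.15 350 x [-0.0243  0.0288] y [-0.0312 -0.003   0.0121]
tcp stand [ 0.0033 -0.0384  0.0829]
```

```bash

python3 -m pendant '[{"x":0,"y":0.002,"z":-0.009,"rx":0,"ry":0,"rz":0,"grip":-0.3},{"x":0,"y":0.002,"z":-0.009,"rx":0,"ry":0,"rz":0,"grip":-0.3},{"x":0,"y":0.002,"z":-0.009,"rx":0,"ry":0,"rz":0,"grip":-0.3},{"x":0,"y":0,"z":-0.02,"rx":0,"ry":0,"rz":0,"grip":-0.3},{"x":0,"y":0,"z":-0.03,"rx":0,"ry":0,"rz":0,"grip":-0.3}]'|sed -n 1,4p
python3 -m pendant '[{"x":0,"y":0,"z":-0.035,"rx":0,"ry":0,"rz":0,"grip":-0.3},{"x":0,"y":0,"z":-0.035,"rx":0,"ry":0,"rz":0,"grip":-1},{"x":0,"y":0,"z":-0.03,"rx":0,"ry":0,"rz":0,"grip":-1},{"x":0,"y":-0.03,"z":0,"rx":0,"ry":0,"rz":0,"grip":-1},{"x":0,"y":-0.03,"z":0,"rx":0,"ry":0,"rz":0,"grip":-1}]'|sed -n 1,4p
python3 look.py
python3 -c "
from h import *
plan([.49,.36,.28],0); plan([.49,-.02,.34],0)
im,d,P=cloud('side'); cv2.imwrite('pics/r1.png',im[100:340,200:480])"
```

```text
clock: 22.25
tcp_pos: [0.5354, 0.0207, 0.1089]
tool_rot: [[0.993, 0.034, -0.115], [0.12, -0.273, 0.954], [0.001, -0.961, -0.275]]
ft_force: [0.3, -0.0, 0.1]
clock: 22.67
tcp_pos: [0.5446, -0.0632, 0.1932]
tool_rot: [[0.994, 0.03, -0.107], [0.111, -0.277, 0.954], [-0.001, -0.96, -0.279]]
ft_force: [0.8, 1.3, 1.0]
22.6667 [ 21.1048  49.1991  13.3891  92.6948 -56.8121 104.4238 -26.086 ] [0.7736 1.2871 0.9582]
side 0.05 183 x [-0.0252  0.0292] y [-0.0017  0.0102  0.0129]
side 0.07 191 x [-0.0253  0.0297] y [0.0012 0.0103 0.0129]
side 0.09 196 x [-0.0251  0.0281] y [0.0059 0.0101 0.0128]
side 0.11 207 x [-0.0254  0.0282] y [-0.0041  0.0101  0.0129]
side 0.13 213 x [-0.0254  0.0279] y [-0.0091  0.01    0.0125]
side 0.15 345 x [-0.0245  0.0288] y [-0.0307 -0.0036  0.0122]
tcp stand [ 0.0033 -0.1983  0.1832]
rot [-1.2888 -0.0046  0.0083] shift now-axes [-0.0068 -0.1948  0.3855] shift target-axes [-0.0089 -0.4245 -0.0798] joints [ 21.   48.6  13.2  92.7 -56.9 104.6 -26.2]
rot [-1.2888 -0.0046  0.0083] shift now-axes [-0.05   -0.1477  0.0062] shift target-axes [-0.0513 -0.0468 -0.1398] joints [ 21.   48.6  13.2  92.7 -56.9 104.6 -26.2]
```

View pics/r1.png

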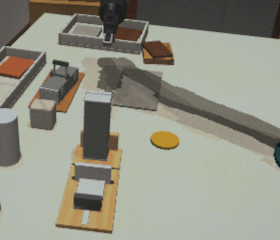

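The case stands upright and clear. I'll straighten the tool and go over to the push block side.

```bash

for i in 1 2; do python3 -m pendant '[{"x":0,"y":0,"z":0,"rx":-0.117,"ry":0,"rz":0,"grip":-1},{"x":0,"y":0,"z":0,"rx":-0.117,"ry":0,"rz":0,"grip":-1},{"x":0,"y":0,"z":0,"rx":-0.117,"ry":0,"rz":0,"grip":-1},{"x":0,"y":0,"z":0,"rx":-0.117,"ry":0,"rz":0,"grip":-1},{"x":0,"y":0,"z":0,"rx":-0.117,"ry":0,"rz":0,"grip":-1}]';done >/dev/null
python3 -m pendant '[{"x":0,"y":0,"z":0,"rx":-0.117,"ry":0,"rz":0,"grip":-1},{"x":0,"y":0,"z":-0.038,"rx":0,"ry":0,"rz":0,"grip":-1},{"x":0,"y":0,"z":-0.038,"rx":0,"ry":0,"rz":0,"grip":-1},{"x":0,"y":0,"z":-0.038,"rx":0,"ry":0,"rz":0,"grip":-1},{"x":0,"y":0,"z":-0.035,"rx":0,"ry":0,"rz":0,"grip":-1}]'
python3 -c "
from h import *
plan(SEAT+SY*.23+[0,0,.32],0)"
```

```text
clock: 24.02
tcp_pos: [0.5446, -0.06, 0.3455]
tool_rot: [[0.993, 0.117, 0.002], [0.117, -0.993, 0.002], [0.002, -0.002, -1.0]]
ft_force: [0.6, -0.6, 0.1]
grip_width: 0.0001
finger_force: 0.0
rot [-0.0018 -0.0024  0.0051] shift now-axes [-0.0013 -0.4251  0.0163] shift target-axes [-0.0034 -0.4251  0.0155] joints [-26.6  10.9  34.6  98.9  -6.6  72.1 -73.8]
```

```bash

for i in 1 2; do python3 -m pendant '[{"x":0,"y":-0.0385,"z":0,"rx":0,"ry":0,"rz":0.0005,"grip":-1},{"x":0,"y":-0.0385,"z":0,"rx":0,"ry":0,"rz":0.0005,"grip":-1},{"x":0,"y":-0.0385,"z":0,"rx":0,"ry":0,"rz":0,"grip":-1},{"x":0,"y":-0.0385,"z":0,"rx":0,"ry":0,"rz":0,"grip":-1},{"x":0,"y":-0.0385,"z":0,"rx":0,"ry":0,"rz":0,"grip":-1}]';done >/dev/null
python3 -m pendant '[{"x":0,"y":-0.039,"z":0,"rx":0,"ry":0,"rz":0,"grip":-1},{"x":0,"y":0,"z":0.04,"rx":0,"ry":0,"rz":0,"grip":-1},{"x":0,"y":0,"z":0.04,"rx":0,"ry":0,"rz":0,"grip":-1},{"x":0,"y":0,"z":0.04,"rx":0,"ry":0,"rz":0,"grip":-1},{"x":0,"y":0,"z":0,"rx":0,"ry":0,"rz":0,"grip":-1}]'
python3 -c "
from h import *
plan(SEAT+SY*.23+[0,0,.04],0)"
```

```text
clock: 25.27
tcp_pos: [0.4919, 0.3585, 0.2161]
tool_rot: [[0.993, 0.115, -0.009], [0.115, -0.993, -0.008], [-0.01, 0.007, -1.0]]
ft_force: [-0.9, -0.6, -1.7]
grip_width: 0.0001
finger_force: 0.0
rot [0.007  0.01   0.0033] shift now-axes [ 0.0039 -0.0045  0.166 ] shift target-axes [ 0.0022 -0.0033  0.1661] joints [ -53.7   23.5   18.9   98.4   -8.5   60.2 -115.3]
```

```bash

python3 -m pendant '[{"x":0.002,"y":-0.003,"z":0.04,"rx":0.003,"ry":0.005,"rz":0,"grip":-1},{"x":0,"y":0,"z":0.04,"rx":0.003,"ry":0.005,"rz":0,"grip":-1},{"x":0,"y":0,"z":0.04,"rx":0,"ry":0,"rz":0,"grip":-1},{"x":0,"y":0,"z":0.04,"rx":0,"ry":0,"rz":0,"grip":-1},{"x":0,"y":0,"z":0,"rx":0,"ry":0,"rz":0,"grip":-1}]'|sed -n 1,4p
cat > look2.py <<'E'
from h import *
s=r.read_state(); print('tcp',tos(np.array(s['tcp_pos'])),s['ft_force'])
for n in('side','top'):
    im,d,P=cloud(n); S=tos(P); q=S[(abs(S[...,0])<.05)&(S[...,1]>.05)&(S[...,1]<.30)&(S[...,2]>.02)&(S[...,2]<.13)]
    k=q[(q[:,2]>.036)&(q[:,2]<.052)&(q[:,1]<.12)]; print(n,'bookplate',len(k),np.percentile(k[:,1],[3,50,97]) if len(k) else '')
    k=q[(q[:,2]>.022)&(q[:,2]<.036)&(q[:,1]>.12)]; print(n,'block',len(k),np.percentile(k[:,1],[3,50,97]) if len(k) else '', np.percentile(k[:,0],[3,97]) if len(k) else '')
    t=q[(q[:,2]>.042)&(q[:,1]>.14)]; print(n,'finger',len(t),np.percentile(t,[2,50,98],axis=0).round(4).tolist() if len(t) else '')
E
python3 look2.py
```

```text
clock: 25.68
tcp_pos: [0.4955, 0.3633, 0.0583]
tool_rot: [[0.993, 0.115, 0.002], [0.115, -0.993, 0.001], [0.002, -0.001, -1.0]]
ft_force: [-1.2, -1.0, -0.6]
tcp [0.0018 0.231  0.0483] [-1.1882 -0.9874 -0.6028]
side bookplate 107 [0.0804 0.0887 0.0917]
side block 110 [0.1621 0.1718 0.1759] [-0.0298 -0.0024]
side finger 217 [[-0.0109, 0.2297, 0.0633], [-0.001, 0.2426, 0.0875], [0.0152, 0.2753, 0.1294]]
top bookplate 143 [0.0818 0.0863 0.0915]
top block 129 [0.1627 0.1687 0.1763] [-0.0267  0.0253]
top finger 30 [[-0.0057, 0.1981, 0.0745], [-0.0023, 0.2115, 0.1216], [0.0042, 0.228, 0.1271]]
```

```bash

python3 -m pendant '[{"x":0,"y":0,"z":0.02,"rx":0,"ry":0,"rz":0,"grip":-1},{"x":0,"y":0,"z":0.02,"rx":0,"ry":0,"rz":0,"grip":-1},{"x":0,"y":0,"z":0.01,"rx":0,"ry":0,"rz":0,"grip":-1},{"x":0,"y":0,"z":0,"rx":0,"ry":0,"rz":0,"grip":-1}]'|sed -n 1,4p
python3 -m pendant '[{"x":0,"y":0.012,"z":0,"rx":0,"ry":0,"rz":0,"grip":-1},{"x":0,"y":0.012,"z":0,"rx":0,"ry":0,"rz":0,"grip":-1},{"x":0,"y":0.012,"z":0,"rx":0,"ry":0,"rz":0,"grip":-1},{"x":0,"y":0,"z":0,"rx":0,"ry":0,"rz":0,"grip":-1}]'|sed -n 1,4p
python3 -m pendant '[{"x":0,"y":0.006,"z":0,"rx":0,"ry":0,"rz":0,"grip":-1},{"x":0,"y":0.006,"z":0,"rx":0,"ry":0,"rz":0,"grip":-1},{"x":0,"y":0,"z":0,"rx":0,"ry":0,"rz":0,"grip":-1},{"x":0,"y":0,"z":0,"rx":0,"ry":0,"rz":0,"grip":-1}]'|sed -n 1,4p
python3 look2.py
```

```text
clock: 26.12
tcp_pos: [0.5001, 0.3676, 0.0158]
tool_rot: [[0.993, 0.115, 0.012], [0.115, -0.993, 0.011], [0.013, -0.009, -1.0]]
ft_force: [-0.3, 0.1, 0.1]
clock: 26.45
tcp_pos: [0.5053, 0.327, 0.0154]
tool_rot: [[0.994, 0.11, 0.013], [0.11, -0.994, 0.009], [0.014, -0.007, -1.0]]
ft_force: [0.6, -0.9, -0.2]
clock: 26.78
tcp_pos: [0.5051, 0.3199, 0.0144]
tool_rot: [[0.993, 0.116, 0.012], [0.116, -0.993, 0.011], [0.013, -0.009, -1.0]]
ft_force: [-0.0, 2.0, 0.8]
tcp [0.0066 0.1868 0.0044] [-0.0156  1.9565  0.838 ]
side bookplate 94 [0.0772 0.0848 0.0881]
side block 161 [0.1588 0.1708 0.1984] [-0.0292  0.0178]
side finger 539 [[-0.0126, 0.1783, 0.0449], [0.0023, 0.2178, 0.1094], [0.0229, 0.2457, 0.1287]]
top bookplate 144 [0.0787 0.0832 0.0885]
top block 77 [0.1596 0.1652 0.1783] [-0.0271  0.0003]
top finger 73 [[-0.004, 0.1403, 0.0665], [0.0022, 0.1469, 0.1048], [0.0205, 0.1672, 0.1291]]
```

```bash

python3 -m pendant '[{"x":0,"y":0.008,"z":0,"rx":0,"ry":0,"rz":0,"grip":-1},{"x":-0.003,"y":0.008,"z":0,"rx":0,"ry":0,"rz":0,"grip":-1},{"x":0,"y":0.008,"z":0,"rx":0,"ry":0,"rz":0,"grip":-1},{"x":0,"y":0.008,"z":0,"rx":0,"ry":0,"rz":0,"grip":-1},{"x":0,"y":0,"z":0,"rx":0,"ry":0,"rz":0,"grip":-1}]'|sed -n 1,4p
python3 -m pendant '[{"x":0,"y":0.004,"z":0,"rx":0,"ry":0,"rz":0,"grip":-1},{"x":0,"y":0.004,"z":0,"rx":0,"ry":0,"rz":0,"grip":-1},{"x":0,"y":0,"z":0,"rx":0,"ry":0,"rz":0,"grip":-1},{"x":0,"y":0,"z":0,"rx":0,"ry":0,"rz":0,"grip":-1}]'|sed -n 1,4p
python3 look2.py
```

```text
clock: 27.3
tcp_pos: [0.5071, 0.2878, 0.0144]
tool_rot: [[0.993, 0.115, 0.014], [0.115, -0.993, 0.012], [0.016, -0.01, -1.0]]
ft_force: [2.2, 2.4, 1.3]
clock: 27.63
tcp_pos: [0.5076, 0.2808, 0.0142]
tool_rot: [[0.993, 0.116, 0.014], [0.116, -0.993, 0.012], [0.015, -0.01, -1.0]]
ft_force: [2.8, 4.2, 1.9]
tcp [0.0047 0.1477 0.0042] [2.8032 4.1587 1.9176]
side bookplate 2 [0.0502 0.0502 0.0502]
side block 147 [0.1217 0.1322 0.1597] [-0.0292  0.016 ]
side finger 498 [[-0.0142, 0.1522, 0.0463], [0.0012, 0.1807, 0.1089], [0.0215, 0.2065, 0.1288]]
top bookplate 0 
top block 66 [0.1208 0.1265 0.134 ] [-0.0281 -0.0016]
top finger 0
```

```bash
sed -i 's/q\[:,1\]<.12)/q[:,1]<.1)\&(q[:,1]>.022)/; s/S\[...,1\]>.05/S[...,1]>.0/' look2.py
python3 -m pendant '[{"x":0,"y":0.003,"z":0,"rx":0,"ry":0,"rz":0,"grip":-1},{"x":0,"y":0.003,"z":0,"rx":0,"ry":0,"rz":0,"grip":-1},{"x":0,"y":0,"z":0,"rx":0,"ry":0,"rz":0,"grip":-1},{"x":0,"y":0,"z":0,"rx":0,"ry":0,"rz":0,"grip":-1}]'|sed -n 1,4p
python3 look2.py
python3 -c "
from h import *
im,d,P=cloud('side'); S=tos(P); q=S[(abs(S[...,0])<.05)&(abs(S[...,1]+.037)<.02)&(S[...,2]>.036)&(S[...,2]<.052)]; print('endplate',len(q),np.percentile(q[:,1],[3,97]))
im,d,P=cloud('top'); S=tos(P); q=S[(abs(S[...,0])<.05)&(abs(S[...,1]+.037)<.02)&(S[...,2]>.036)&(S[...,2]<.052)]; print('endplate',len(q),np.percentile(q[:,1],[3,97]))
cv2.imwrite('pics/b1.png',cv2.resize(im[195:265,155:275],(780,455),interpolation=cv2.INTER_CUBIC))"
```

```text
clock: 28.07
tcp_pos: [0.5082, 0.275, 0.0142]
tool_rot: [[0.993, 0.116, 0.014], [0.116, -0.993, 0.012], [0.015, -0.01, -1.0]]
ft_force: [2.9, 5.0, 2.3]
tcp [0.0047 0.1419 0.0042] [2.8981 4.9565 2.312 ]
side bookplate 83 [0.0333 0.04   0.0435]
side block 116 [0.1212 0.1268 0.154 ] [-0.0297  0.0211]
side finger 496 [[-0.0142, 0.1496, 0.0437], [0.0011, 0.174, 0.1084], [0.0212, 0.2007, 0.1282]]
top bookplate 138 [0.034  0.0386 0.0436]
top block 38 [0.12   0.1242 0.1278] [-0.028  -0.0038]
top finger 0 
endplate 50 [-0.0446 -0.0251]
endplate 134 [-0.0427 -0.0308]
```

View pics/b1.png

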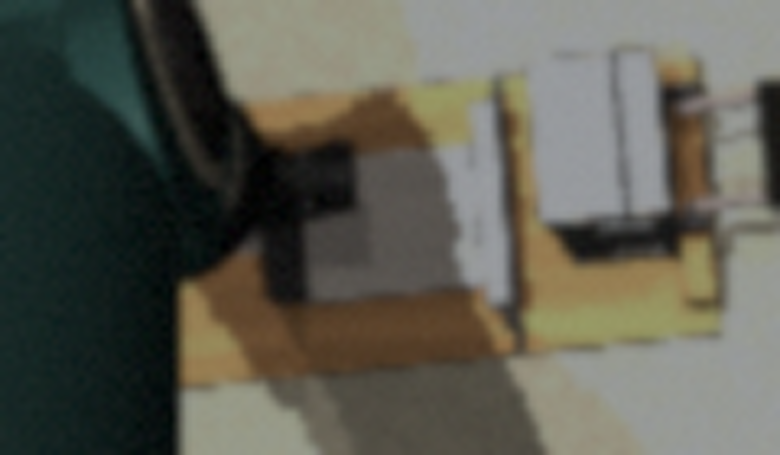

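The top view shows the plate at (500,190), almost on the mark line at (520,340); the case stands clear. By depth the plate centre is 2.8 mm short of the mark, so one more small nudge, then retreat.

```bash

python3 -m pendant '[{"x":0,"y":0.0025,"z":0,"rx":0,"ry":0,"rz":0,"grip":-1},{"x":0,"y":0,"z":0,"rx":0,"ry":0,"rz":0,"grip":-1},{"x":0,"y":0,"z":0,"rx":0,"ry":0,"rz":0,"grip":-1},{"x":0,"y":0,"z":0,"rx":0,"ry":0,"rz":0,"grip":-1}]'|sed -n 1,4p
python3 look2.py | grep book
python3 -m pendant '[{"x":0,"y":-0.01,"z":0,"rx":0,"ry":0,"rz":0,"grip":-1},{"x":0,"y":-0.03,"z":0,"rx":0,"ry":0,"rz":0,"grip":-1},{"x":0,"y":-0.03,"z":0,"rx":0,"ry":0,"rz":0,"grip":-1},{"x":0,"y":0,"z":-0.03,"rx":0,"ry":0,"rz":0,"grip":-1},{"x":0,"y":-0.03,"z":-0.02,"rx":0,"ry":0,"rz":0,"grip":-1}]'|sed -n 1,4p
python3 -m pendant '[{"x":-0.02,"y":-0.02,"z":-0.03,"rx":0,"ry":0,"rz":0,"grip":-1},{"x":-0.02,"y":-0.02,"z":-0.03,"rx":0,"ry":0,"rz":0,"grip":-1},{"x":0,"y":0,"z":-0.03,"rx":0,"ry":0,"rz":0,"grip":-1},{"x":0,"y":0,"z":0,"rx":0,"ry":0,"rz":0,"grip":-1}]'|sed -n 1,4p
python3 look2.py; python3 look.py
```

```text
clock: 28.6
tcp_pos: [0.5085, 0.2728, 0.0142]
tool_rot: [[0.993, 0.117, 0.014], [0.117, -0.993, 0.012], [0.015, -0.01, -1.0]]
ft_force: [2.2, 5.7, 2.4]
side bookplate 79 [0.0295 0.0382 0.0413]
top bookplate 139 [0.0316 0.0363 0.0412]
clock: 29.12
tcp_pos: [0.4948, 0.3643, 0.0632]
tool_rot: [[0.994, 0.111, 0.007], [0.111, -0.994, 0.002], [0.007, -0.001, -1.0]]
ft_force: [2.2, -0.7, -0.4]
clock: 29.45
tcp_pos: [0.45, 0.4075, 0.1594]
tool_rot: [[0.993, 0.119, 0.016], [0.119, -0.993, 0.015], [0.017, -0.013, -1.0]]
ft_force: [1.9, -0.5, -0.2]
tcp [-0.0385  0.28    0.1494] [ 1.8555 -0.5476 -0.2016]
side bookplate 73 [0.029  0.0383 0.0418]
side block 78 [0.1204 0.1238 0.127 ] [-0.0128  0.0243]
side finger 0 
top bookplate 140 [0.0317 0.0363 0.0413]
top block 59 [0.1203 0.1234 0.1266] [-0.0267  0.026 ]
top finger 0 
29.55 [ -59.0018   26.2435   18.058   103.2573  -10.0744   51.1849 -119.8075] [-0.3243 -0.3588 -0.7556]
side 0.05 62 x [0.0113 0.0298] y [0.0072 0.0102 0.0132]
side 0.07 73 x [0.0094 0.0303] y [0.0071 0.0101 0.0133]
side 0.09 17 x [0.0186 0.0305] y [0.0074 0.0103 0.0129]
tcp stand [-0.0392  0.2765  0.1449]
```

```bash
python3 -c "
from h import *
print(r.hand_in())"
```

```text
the job is handed in; nothing more can be done
None
```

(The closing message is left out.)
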